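# Drag-test three tape dispensers and sort them by foot-pad grip

### The arm

A 7-joint arm with a two-finger parallel gripper is mounted at the origin on a cart in front of the work surface, level with it; the furniture and walls round the work are solid. World frame = base frame: x ahead of the robot, y to its left, z up, the work surface at z = 0. Lengths are in m, angles in rad, forces in N, time in s.
With the tool pointing down it reaches from about 0.4 to 0.875 m from the base axis. Payload 19.3 kg.
Tool frame: the origin (TCP) lies between the finger pads; the fingertips stand 17 mm ahead of it and the grasp point (between the pads) lies 2 mm behind it (bot.tips_ahead is the z of the fingertips in the tool frame, in m); z points along the fingers, y is the direction in which the jaws open and shut (so a half turn about z gives the same grasp; the last joint's range is limited). The gripper opens to 85 mm and grips with 20 to 120 N. Pads are 22 mm wide; open, the fingers measure 114 mm over their backs; the gripper's body (76 mm by 85 mm) begins 54 mm behind the grasp point. The pads swing forward as they close: fully open they stand 13 mm farther back than shut.
Start: joints at [-1.406, 0.521, -0.036, 1.599, 0.021, 1.021, -0.113], TCP at [0.145, 0.608, 0.248] pointing down, gripper open.
Joint ranges: [-2.91, 2.91], [-0.3, 2.13], [-1.5, 1.42], [0.17, 2.43], [-1.26, 4.41], [0.16, 1.93], [-2.52, 2.52]. Speed limits (rad/s): [1.89, 1.89, 2.39, 2.39, 3.01, 3.01, 3.01].

### API

Orientations are given as [roll, pitch, yaw] about the fixed x, y, z axes, in that order (R = Rz(yaw) Ry(pitch) Rx(roll)).
In Python, from workcell import telemetry, cams, job, bot gives the robot as it stands.
- The arm moves only by the tool arm_command, never from a script. Its argument "deltas" is a list of rows, each a list of 7 numbers: the opening, from -1 (shut) to 1 (fully open), so that 0 is half open, then the shift along the tool's x, y, z normalised to -1 to 1, where 1 is 150 mm, then the turn, a rotation vector about the tool's x, y, z normalised to -1 to 1, where 1 is 45 degrees. In form: [[hand, tx, ty, tz, rx, ry, rz], ...]. A call has 1 to 8 rows; each row is the pose to reach, as a shift and turn from the pose commanded when the call began, along the tool's axes at that moment; what a row does not reach only later rows make up. A row lasts 1/8 s, in which the tool goes at most 62.5 mm and 10.7 degrees, less where a joint would pass 70% of its speed; a pose out of reach is approached as far as the arm can. A call with a number of a shift or a turn outside -1 to 1 is refused whole. A call with a gripper value outside its range is refused whole. The fingers move at their own pace and stop on an object; "newtons" is the grip in N (left out, the last holds). Time passes only in rows, so rows that repeat a pose let the fingers close. It gives the time, the measured TCP pose, the force and the opening at its end, in the units of the state.
- telemetry.observe(): the state, without advancing time (a new reading comes with each control period).
- cams.grab_frame(name): name is "scene" or "top" or "wrist"; returns the picture (420x560x3 uint8, blue, green, red); there is no depth.
- cams.get_calibration(name): a dict with "fx", "fy", "cx", "cy" (pixels), "R" (3x3) and "t" (3): a world point X has camera coordinates R X + t. Camera axes: x right, y down, z forward; pixel columns grow to the right and rows downward; lengths in m; the calibration is good to about 2 mm. The wrist camera is an equidistant fisheye: a pixel r from the principal point sees the ray r / f radians off the axis. A picture is of the moment at which its call begins: read the wrist's pose just before it. get_calibration takes no time and is no camera call; for the wrist camera it gives the pose at the moment of the call.
- job.job_done(): hands the job in, once; it reports no verdict.
The state is a dict: "clock": time; "qpos": joint angles; "qd": joint speeds; "joint_efforts": joint torques, N m; "position": TCP position; "tool_rot": TCP orientation; "force": force on the tool from outside, world axes, zero at the start; "moment": the same for the moment, N m; "grip_width": finger opening in m.
Only numpy, scipy, OpenCV 4.12 (cv2) and the standard library are available. Lean on these libraries where they do the work, as an engineer would, in place of code of your own. Each camera call takes 0.05 s, during which the arm holds its last target.

### The job

Only one of the three tape dispensers standing about the middle of the desk still has a foot pad that grips; the other two slip away when tape is pulled. Slide each one a hand's width along the desk, before lifting it, to feel how hard it drags; then stand the one that grips on the green mat beside the swab carton, square to the mat with its cutter end toward the near edge of the desk. Put the two that slip side by side in the sloping repair tray, lengthways up and down the slope and resting against the lower lip, each one set down flat on the slope rather than let go above it or dropped, and leave everything else on the desk where it stands.

Things in the scene. Friction and masses are not known exactly. Their poses are not given: they have to be found in the camera images.
- dispenser_a: black weighted tape dispenser, one of three look-alikes, 54 (x) x 145 (y) x 84 high, 0.76-0.94 kg. Origin: centre of the base's underside, 2.5 mm above its support (foot pad 51 x 130); y lengthways to the cutter, z up. Base 54 wide at z 4, tapering to 48 at z 25; above it two flat cheeks, z 24-58, y -60 to +5, 44 wide overall: grasp them across x at y -12 (roll between, to z 84). Cutter block y 55-67, to z 53
- dispenser_a_cutter (a point): cutter blade of dispenser_a, 66 mm from its origin along y, 50 mm up. Of the three dispensers one has a gripping pad and takes 4.0 to 6.1 N to drag; the two worn ones take 0.9 to 1.4 N and slide down the sloping tray by themselves. Looks and names do not tell which; each may start in any of the three places, cutter within about 0.7 rad of facing the robot. (A fourth, at the back by the pens, is not meant)
- dispenser_b: black weighted tape dispenser, one of three look-alikes, 54 (x) x 145 (y) x 84 high, 0.76-0.94 kg. Origin: centre of the base's underside, 2.5 mm above its support (foot pad 51 x 130); y lengthways to the cutter, z up. Base 54 wide at z 4, tapering to 48 at z 25; above it two flat cheeks, z 24-58, y -60 to +5, 44 wide overall: grasp them across x at y -12 (roll between, to z 84). Cutter block y 55-67, to z 53
- dispenser_b_cutter (a point): cutter blade of dispenser_b, 66 mm from its origin along y, 50 mm up. Of the three dispensers one has a gripping pad and takes 4.0 to 6.1 N to drag; the two worn ones take 0.9 to 1.4 N and slide down the sloping tray by themselves. Looks and names do not tell which; each may start in any of the three places, cutter within about 0.7 rad of facing the robot. (A fourth, at the back by the pens, is not meant)
- dispenser_c: black weighted tape dispenser, one of three look-alikes, 54 (x) x 145 (y) x 84 high, 0.76-0.94 kg. Origin: centre of the base's underside, 2.5 mm above its support (foot pad 51 x 130); y lengthways to the cutter, z up. Base 54 wide at z 4, tapering to 48 at z 25; above it two flat cheeks, z 24-58, y -60 to +5, 44 wide overall: grasp them across x at y -12 (roll between, to z 84). Cutter block y 55-67, to z 53
- dispenser_c_cutter (a point): cutter blade of dispenser_c, 66 mm from its origin along y, 50 mm up. Of the three dispensers one has a gripping pad and takes 4.0 to 6.1 N to drag; the two worn ones take 0.9 to 1.4 N and slide down the sloping tray by themselves. Looks and names do not tell which; each may start in any of the three places, cutter within about 0.7 rad of facing the robot. (A fourth, at the back by the pens, is not meant)
- mat: green packing mat with a pale grid, fixed, 190 deep (x) x 220 wide (y) x 4 mm thick; origin at the centre of its underside, x away from the robot. The swab carton stands on its right (-y) half; the left half, centred about y = +55 mm, is free
- tray_bed (a point): sloping grey sheet-metal repair tray, fixed, inclined 28 deg, low edge toward the robot. Point: centre of the bed's upper surface, 62 mm above the desk; x up the slope, y across (left), z out of the bed. Inside 190 (x) x 250 (y); walls 3 thick; lower lip at x -95, 18 high; other rims 12 high. A dispenser lying lengthways against the lip has its origin at x -23
- swab_box: teal carton of swabs with a sprung flap, waiting on the mat's right half; bystander, 80 (x) x 119 (y) x 56 mm high; origin under its centre. Its long side runs away from the robot
- wipes_tub: white tub with a blue screw lid; bystander, 55 mm across, 80 high; origin under its centre
- sanitiser: pump bottle; bystander, 56 (x) x 72 (y) x 182 mm high; origin under its centre
- mug: white mug with green dots; bystander, 78 mm across, 114 mm (y) with its handle, which points to -y, 93 high; origin under the centre of the whole
- thermometer: white infrared thermometer lying on its side; bystander, 115 x 114 x 37 mm high; origin under its centre
- stapler: blue and black stapler; bystander, 34 (x) x 125 (y) x 43 mm high; origin under its centre
Not all that is in view belongs to the job. What is shaped like the dispenser_c but purple is not meant.

How it is judged:
By the outcome, as a careful person would: the job done as asked, in the order asked, and still so for the second after the job is handed in, with the robot touching nothing.
It also fails if it takes over 72 s, if anything falls off the work surface, if the arm or the gripper's body presses on something with over 40 N, if the wrist force passes 120 N, or if a joint passes its speed limit or range.

## Working session

There is one attempt and no reset: what is moved stays moved. The work goes in short steps, Python scripts to look and compute and a tool call to move; the robot and the scene stay as the last step left them, time stands still between calls to the robot, and variables do not carry over. Pictures are saved under pics/ and viewed, and the job is handed in when it is done.

Besides the shell and the picture viewer there is one more tool, called in YAML: its name, and indented under it one key for each argument. arm_command: Moves the arm, as the interface text tells. Its arguments: {"type":"object","properties":{"deltas":{"type":"array","items":{"type":"array","items":{"type":"number"}}},"newtons":{"type":"number"}},"required":["deltas"]}

```bash
ls; mkdir -p pics; python3 - <<'E'
from workcell import telemetry, cams, job, bot
import cv2
print(telemetry.observe())
for n in("scene","top","wrist"):
    c=cams.get_calibration(n); print(n,c)
    cv2.imwrite(f"pics/{n}0.png",cams.grab_frame(n))
print(bot.tips_ahead,[a for a in dir(bot) if a[0]!='_'])
E
```

```text
pics
{'clock': 0.0, 'qpos': array([-1.40616235,  0.52200588, -0.03632491,  1.60000555,  0.02117956,
        1.02111003, -0.11282976]), 'qd': array([ 0.00051148,  0.00083674,  0.00097226,  0.00084441, -0.00100853,
       -0.00204223, -0.0013813 ]), 'joint_efforts': array([-6.54976047e-04, -9.27137232e+01,  1.97994947e+00, -3.69919717e+01,
        1.78423023e-02,  8.32790975e-03,  2.52925616e-05]), 'position': array([0.14538209, 0.60752384, 0.2477317 ]), 'tool_rot': array([-3.14044995e+00,  6.62839485e-05,  2.90670609e+00]), 'force': array([-0.24152834, -0.09845051,  0.20343574]), 'moment': array([-0.01810779,  0.00198419,  0.02327771]), 'grip_width': 0.08515735144743015}
scene {'fx': 463.02095986580946, 'fy': 463.02095986580946, 'cx': 284.82347637157835, 'cy': 217.9546019224961, 'R': array([[ 0.80555005, -0.59250242,  0.00547737],
       [-0.24730299, -0.34459806, -0.90559009],
       [ 0.53845181,  0.72814356, -0.42411861]]), 't': array([-0.37113805,  0.20573269,  1.05390121])}
top {'fx': 433.3617392031095, 'fy': 433.3617392031095, 'cx': 276.19666130829705, 'cy': 207.0123377046721, 'R': array([[-0.03392996, -0.9994142 , -0.00447293],
       [-0.9760283 ,  0.03409806, -0.21495601],
       [ 0.21498261, -0.00292774, -0.97661349]]), 't': array([0.05241281, 0.52866665, 1.20282561])}
wrist {'fx': 325.19226210127806, 'fy': 325.19226210127806, 'cx': 280.33500610854526, 'cy': 210.54139101889137, 'R': array([[ 2.33163065e-01,  9.72437495e-01, -5.50979334e-04],
       [ 9.20592347e-01, -2.20549456e-01,  3.22285072e-01],
       [ 3.13280570e-01, -7.56522026e-02, -9.46642503e-01]]), 't': array([-0.62526116, -0.04258212,  0.38045432])}
0.017 ['IKError', 'tips_ahead']
```

View pics/scene0.png

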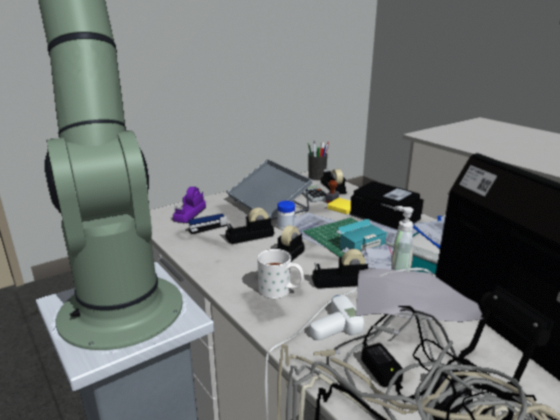

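View pics/top0.png

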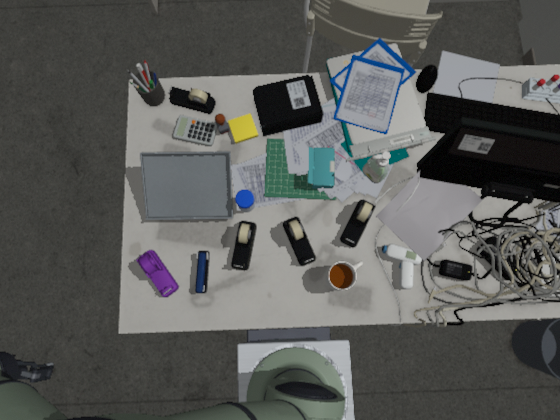

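View pics/wrist0.png

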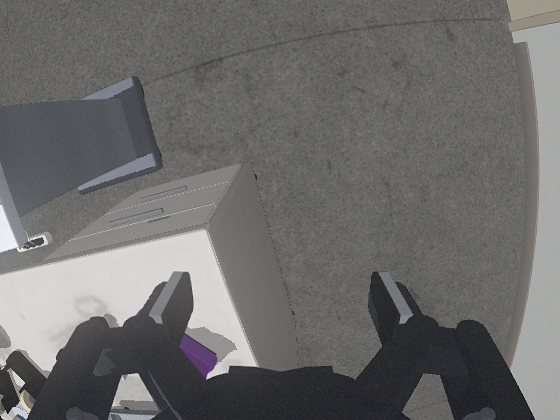

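```bash
python3 - <<'E'
import cv2
a=cv2.imread("pics/top0.png")
cv2.imwrite("pics/crop1.png",cv2.resize(a[185:295,215:395],None,fx=4.4,fy=4.4,interpolation=cv2.INTER_CUBIC))
cv2.imwrite("pics/crop2.png",cv2.resize(a[130:230,130:350],None,fx=3.6,fy=3.6,interpolation=cv2.INTER_CUBIC))
E
```

```text
(no output)
```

View pics/crop1.png

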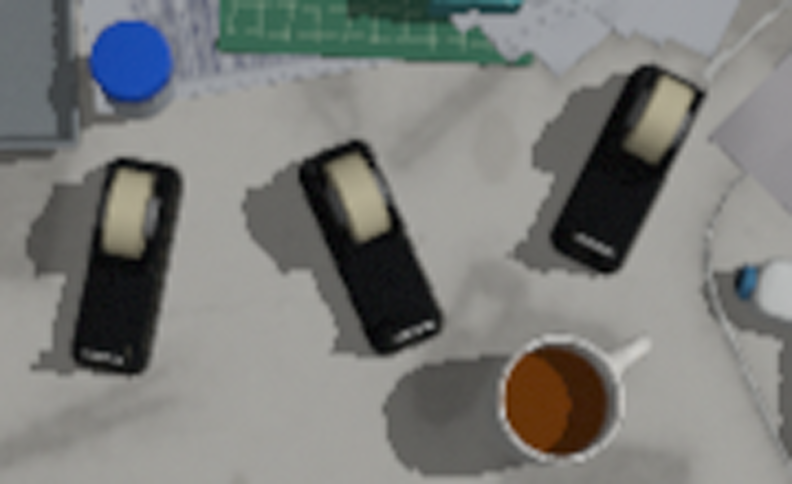

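View pics/crop2.png

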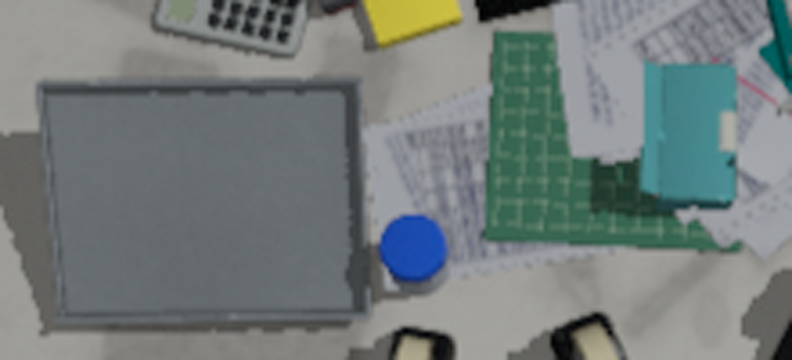

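```bash
cat > h.py <<'E'
import numpy as np, cv2
from scipy.optimize import minimize
def proj(c,X):
    X=np.atleast_2d(X); p=X@c['R'].T+c['t']
    return np.c_[c['fx']*p[:,0]/p[:,2]+c['cx'], c['fy']*p[:,1]/p[:,2]+c['cy']]
def back(c,uv,z):
    uv=np.atleast_2d(uv); d=np.c_[(uv[:,0]-c['cx'])/c['fx'],(uv[:,1]-c['cy'])/c['fy'],np.ones(len(uv))]
    d=d@c['R']; o=-c['R'].T@c['t']; s=(z-o[2])/d[:,2]
    return o+d*s[:,None]
def dispts():
    P=[]
    for z,w in((4,27),(25,24)):
        for s in(-1,1):
            for y,cut in((72.5,6),(-72.5,6)):
                sy=np.sign(y)
                P+=[[s*(w-cut),y,z],[s*w,y-sy*cut,z],[s*(w-.3*cut),y-sy*.3*cut,z]]
    for s in(-1,1):
        for y in(-60,5): P+=[[s*22,y,24],[s*22,(-45 if y<0 else -10),58]]
        P+=[[s*22,55,53],[s*22,67,53]]
    return np.array(P)/1000
def outline(c,pose,z0=.0025):
    x,y,th=pose  # th = world angle of cutter direction
    P=dispts(); ey=np.array([np.cos(th),np.sin(th)]); ex=np.array([np.sin(th),-np.cos(th)])
    W=np.c_[P[:,:1]*ex+P[:,1:2]*ey+[x,y],P[:,2]+z0]
    return proj(c,W)
def fitdisp(img,c,uv,thr=62,win=45,z0=.0025,th0=np.pi):
    S=8;u0,v0=int(uv[0])-win,int(uv[1])-win
    u0=max(u0,0);v0=max(v0,0)
    g=img[v0:v0+2*win,u0:u0+2*win].max(2)
    g=cv2.resize(g,None,fx=S,fy=S,interpolation=cv2.INTER_CUBIC)
    m=(g<thr).astype(np.uint8)
    n,l,st,ce=cv2.connectedComponentsWithStats(m)
    k=1+np.argmin([np.hypot(*(ce[i]-[(uv[0]-u0)*S,(uv[1]-v0)*S]))+(1e5 if st[i,4]<20000 else 0) for i in range(1,n)])
    pts=np.argwhere(l==k)[:,::-1].astype(np.int32)
    H=cv2.convexHull(pts)
    M=np.zeros(g.shape,np.uint8); cv2.fillConvexPoly(M,H,1)
    def cost(p):
        q=(outline(c,p,z0)-[u0,v0]+.5)*S-.5
        h=cv2.convexHull((q*16).astype(np.int32)); N=np.zeros(g.shape,np.uint8); cv2.fillConvexPoly(N,h,1,shift=4)
        return np.sum(N!=M)/M.sum()
    b=back(c,[uv],.015)[0]
    best=None
    for t in th0+np.linspace(-.7,.7,8):
        r=minimize(cost,[b[0],b[1],t],method='Nelder-Mead',options=dict(initial_simplex=[[b[0],b[1],t],[b[0]+.01,b[1],t],[b[0],b[1]+.01,t],[b[0],b[1],t+.15]],maxiter=300))
        if best is None or r.fun<best.fun: best=r
    return best.x,best.fun,m
E
python3 - <<'E'
from h import *
from workcell import cams
c=cams.get_calibration("top"); im=cv2.imread("pics/top0.png")
big=cv2.resize(im[130:320,100:400],None,fx=2.6,fy=2.6,interpolation=cv2.INTER_CUBIC)
for uv in((244,245),(299,241),(358,222)):
    p,f,m=fitdisp(im,c,uv); print(p.round(4),np.degrees(p[2]).round(1),f, 'cutter',(p[:2]+.066*np.array([np.cos(p[2]),np.sin(p[2])])).round(3))
    q=((outline(c,p)-[100,130]+.5)*2.6).astype(np.int32)
    cv2.polylines(big,[cv2.convexHull(q)],True,(0,255,255),1)
cv2.imwrite("pics/fit.png",big)
names=dict(matTL=(268,139,.004),matBL=(265.5,195,.004),matBR=(335.5,199,.004),tub=(245,199,.08),mug=(342,272,.093),
 trayTL=(141.5,153.5,0.12),trayTR=(230,153,.12),trayBL=(146,219,.03),trayBR=(231,217,.03),boxTL=(309,147.5,.056),boxBL=(308.5,183,.056),boxBR=(335,187,.056),boxTR=(335,148,.056))
for n,(u,v,z) in names.items(): print(n,back(c,[(u,v)],z)[0].round(4))
E
```

```text
[0.4287 0.1355 2.9543] 169.3 0.08699977890780455 cutter [0.364 0.148]
[ 0.4359 -0.0286  3.4939] 200.2 0.07660844572186602 cutter [ 0.374 -0.051]
[ 0.4823 -0.2043  2.6066] 149.3 0.17142153441976932 cutter [ 0.426 -0.171]
matTL [0.7617 0.0524 0.004 ]
matBL [0.5806 0.0654 0.004 ]
matBR [ 0.5606 -0.1473  0.004 ]
tub [0.5519 0.1229 0.08  ]
mug [ 0.3343 -0.1393  0.093 ]
trayTL [0.6854 0.4117 0.12  ]
trayTR [0.678  0.1602 0.12  ]
trayBL [0.5134 0.4205 0.03  ]
trayBR [0.5107 0.1688 0.03  ]
boxTL [ 0.7099 -0.0704  0.056 ]
boxBL [ 0.5996 -0.0634  0.056 ]
boxBR [ 0.5847 -0.1407  0.056 ]
boxTR [ 0.7055 -0.1483  0.056 ]
```

View pics/fit.png

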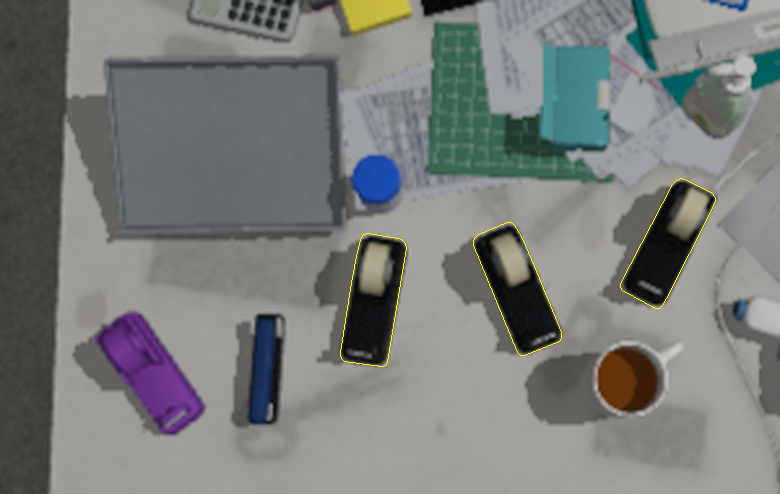

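```bash
cat >> h.py <<'E'
def tray_world(p,X):
    x,y,th=p; a=np.radians(28)
    X=np.atleast_2d(X)
    ux=np.array([np.cos(a)*np.cos(th),np.cos(a)*np.sin(th),np.sin(a)]); uy=np.array([-np.sin(th),np.cos(th),0]); uz=np.cross(ux,uy)
    return np.array([x,y,.062])+X[:,:1]*ux+X[:,1:2]*uy+X[:,2:]*uz
def mat_world(p,X):
    x,y,th=p; X=np.atleast_2d(X)
    return np.c_[x+X[:,0]*np.cos(th)-X[:,1]*np.sin(th), y+X[:,0]*np.sin(th)+X[:,1]*np.cos(th), X[:,2]]
def poly(img,c,W,o,s,col):
    q=((proj(c,W)-o+.5)*s).astype(np.int32); cv2.polylines(img,[q],True,col,1)
E
python3 - <<'E'
from h import *
from scipy.optimize import least_squares
from workcell import cams
c=cams.get_calibration("top"); im=cv2.imread("pics/top0.png")
corn=np.array([[98,128,12],[98,-128,12],[-98,-128,18],[-98,128,18]])/1000
uv=np.array([(141.5,153.5),(230,153),(231,217),(146,219)])
r=least_squares(lambda p:(proj(c,tray_world(p,corn))-uv).ravel(),[.6,.29,0]); tp=r.x; print('tray',tp,r.fun.round(1))
mc=np.array([[95,110,4],[-95,110,4],[-95,-110,4]])/1000
uv=np.array([(268,139),(265.5,195),(335.5,199)])
r=least_squares(lambda p:(proj(c,mat_world(p,mc))-uv).ravel(),[.65,-.05,0]); mp=r.x; print('mat',mp,r.fun.round(1))
o=[130,130];s=3.6
big=cv2.resize(im[130:230,130:350],None,fx=s,fy=s,interpolation=cv2.INTER_CUBIC)
poly(big,c,tray_world(tp,corn),o,s,(0,255,255))
poly(big,c,tray_world(tp,np.array([[95,125,0],[95,-125,0],[-95,-125,0],[-95,125,0]])/1000),o,s,(0,0,255))
poly(big,c,mat_world(mp,np.array([[95,110,4],[-95,110,4],[-95,-110,4],[95,-110,4]])/1000),o,s,(0,255,255))
cv2.imwrite("pics/fit2.png",big)
E
```

```text
tray [ 0.60401491  0.29002802 -0.02935301] [-1.2 -0.9  0.2 -0.9  1.3  1.6 -0.3  0.1]
mat [ 0.66315427 -0.04894099 -0.08098165] [-0.3 -1.5 -0.9  1.1  1.2  0.3]
```

View pics/fit2.png

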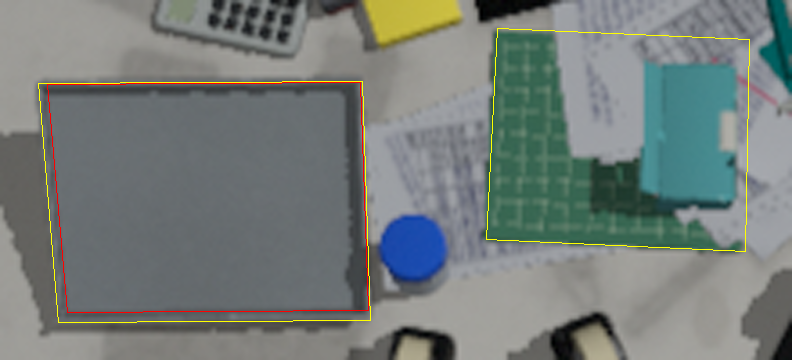

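```bash
cat > go.py <<'E'
import sys, numpy as np
from scipy.spatial.transform import Rotation as Ro
from workcell import telemetry
def Rt(yaw,pitch=0):  # tool x along yaw dir (then tilted about tool y by pitch), z down
    return Ro.from_euler('xyz',[np.pi,0,yaw])*Ro.from_rotvec([0,pitch,0])
def deltas(pos,R,quiet=False):
    s=telemetry.observe(); R0=Ro.from_euler('xyz',s['tool_rot'])
    d=R0.inv().apply(np.array(pos)-s['position'])/.15
    r=(R0.inv()*R).as_rotvec()/np.radians(45)
    if not quiet: print('t',round(s['clock'],2),'pos',s['position'].round(4),'rot',s['tool_rot'].round(4),'F',s['force'].round(2),'w',round(s['grip_width'],4),'q',s['qpos'].round(2)); print('d',d.round(3),'r',r.round(3),'max',abs(d).max().round(2))
    return d,r
if __name__=='__main__':
    a=[float(v) for v in sys.argv[1:]]; deltas(a[:3],Rt(a[3],a[4] if len(a)>4 else 0))
E
python3 go.py 0.4405 0.133 0.20 2.954
```

```text
t 0.15 pos [0.1454 0.6076 0.2479] rot [-3.1408e+00  1.0000e-04  2.9068e+00] F [0.36 0.23 0.25] w 0.085 q [-1.41  0.52 -0.04  1.6   0.02  1.02 -0.11]
d [-2.65  -2.619  0.321] r [-0.001  0.    -0.06 ] max 2.65
```

arm_command:
  deltas:
    - [0.4,-0.3,-0.3,0,0,0,0]
    - [0.4,-0.6,-0.6,0,0,0,0]
    - [0.4,-0.9,-0.9,0,0,0,0]
    - [0.4,-1,-1,0.1,0,0,0]
  newtons: 50

```text
clock: 0.65
position: [0.2585, 0.4245, 0.234]
tool_rot: [3.14, 0.001, 2.903]
force: [-0.1, 0.9, -0.4]
grip_width: 0.0595
```

arm_command:
  deltas:
    - [0.4,-0.3,-0.3,0,0,0,0]
    - [0.4,-0.6,-0.6,0,0,0,0]
    - [0.4,-0.9,-0.9,0,0,0,0]
    - [0.4,-1,-1,0.1,0,0,-0.05]

```text
clock: 1.15
position: [0.3691, 0.2436, 0.2189]
tool_rot: [3.141, 0.002, 2.943]
force: [-0.7, 1.7, -0.7]
grip_width: 0.06
```

```bash
python3 go.py 0.4405 0.133 0.20 2.954; python3 - <<'E'
from workcell import cams
import cv2,numpy as np
c=cams.get_calibration("wrist"); im=cams.grab_frame("wrist")
np.savez("pics/w1.npz",**c); cv2.imwrite("pics/w1.png",im)
cv2.imwrite("pics/w1b.png",cv2.resize(im,(800,600)))
E
```

```text
t 1.15 pos [0.3691 0.2436 0.2189] rot [3.1406e+00 1.5000e-03 2.9430e+00] F [-0.73  1.68 -0.65] w 0.06 q [-0.77  0.27  0.07  2.1  -0.03  0.77  0.68]
d [-0.612 -0.629  0.126] r [ 0.001  0.002 -0.014] max 0.63
```

View pics/w1b.png

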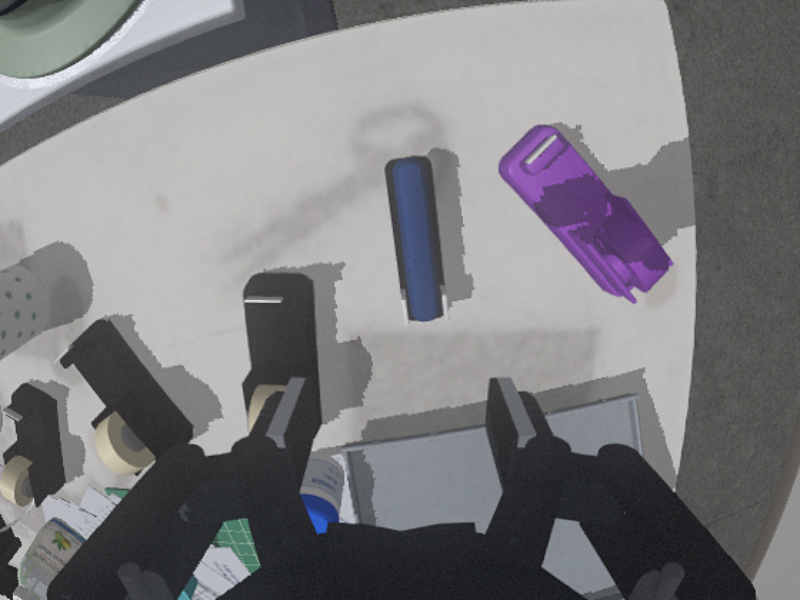

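arm_command:
  deltas:
    - [0.5,-0.3,-0.3,0,0,0,0]
    - [0.5,-0.55,-0.55,0.05,0,0,0]
    - [0.5,-0.61,-0.63,0.13,0,0,-0.01]
    - [0.5,-0.61,-0.63,0.13,0,0,-0.01]

```text
clock: 1.7
position: [0.4386, 0.1349, 0.1982]
tool_rot: [-3.14, -0.001, 2.952]
force: [-0.7, 0.2, 0.7]
grip_width: 0.0642
```

```bash
cat >> h.py <<'E'
def wproj(c,X):
    p=np.atleast_2d(X)@c['R'].T+c['t']; r=np.hypot(p[:,0],p[:,1]); th=np.arctan2(r,p[:,2])
    return np.c_[c['cx']+c['fx']*th*p[:,0]/r, c['cy']+c['fy']*th*p[:,1]/r]
def wdense(c,W,closed=True,n=12):
    W=np.vstack([W,W[:1]]) if closed else np.asarray(W)
    Q=[W[i]+(W[i+1]-W[i])*k/n for i in range(len(W)-1) for k in range(n)]+[W[-1]]
    return wproj(c,np.array(Q))
def disp_world(p,X,z0=.0025):
    x,y,th=p; X=np.atleast_2d(X); ey=np.array([np.cos(th),np.sin(th)]); ex=np.array([np.sin(th),-np.cos(th)])
    return np.c_[X[:,:1]*ex+X[:,1:2]*ey+[x,y],X[:,2]+z0]
BASE=np.array([[27,72.5,4],[27,-72.5,4],[-27,-72.5,4],[-27,72.5,4]])/1000
CUT=np.array([[-22,66,50],[22,66,50]])/1000
CHK=np.array([[22,-60,24],[22,-50,58],[22,-10,58],[22,5,24]])/1000
def wshot(name):
    from workcell import cams
    c=cams.get_calibration("wrist"); im=cams.grab_frame("wrist")
    np.savez(f"pics/{name}.npz",**c); cv2.imwrite(f"pics/{name}.png",im); return c,im
def wdraw(im,c,W,col=(0,255,255),closed=True,s=800/560):
    q=((wdense(c,W,closed)+.5)*s).astype(np.int32); cv2.polylines(im,[q],False,col,1)
def wshow(name,disps=(),tray=None,mat=None):
    c,im=wshot(name); b=cv2.resize(im,(800,600),interpolation=cv2.INTER_CUBIC)
    for p in disps:
        wdraw(b,c,disp_world(p,BASE)); wdraw(b,c,disp_world(p,CUT),(0,0,255),False)
        for s in(1,-1): wdraw(b,c,disp_world(p,CHK*[s,1,1]),(0,255,0),False)
    if tray is not None:
        wdraw(b,c,tray_world(tray,np.array([[95,125,0],[95,-125,0],[-95,-125,0],[-95,125,0]])/1000),(0,0,255))
        wdraw(b,c,tray_world(tray,np.array([[98,128,12],[98,-128,12],[-98,-128,18],[-98,128,18]])/1000))
    if mat is not None: wdraw(b,c,mat_world(mat,np.array([[95,110,4],[-95,110,4],[-95,-110,4],[95,-110,4]])/1000))
    cv2.imwrite(f"pics/{name}o.png",b)
E
python3 - <<'E'
from h import *
wshow("w2",[(0.4287,0.1355,2.9543),(0.4359,-0.0286,3.4939),(.4823,-.2043,2.6066)],(0.604,0.290,-0.0294),(0.6632,-0.0489,-0.081))
E
python3 go.py 0.4405 0.133 0.20 2.954
```

```text
t 1.75 pos [0.4385 0.136  0.1986] rot [-3.1412e+00 -9.0000e-04  2.9532e+00] F [ 0.04  0.22 -0.43] w 0.0643 q [-0.52  0.33  0.12  2.08 -0.06  0.73  1.01]
d [-0.017 -0.017 -0.009] r [-0.001 -0.001 -0.001] max 0.02
```

View pics/w2o.png

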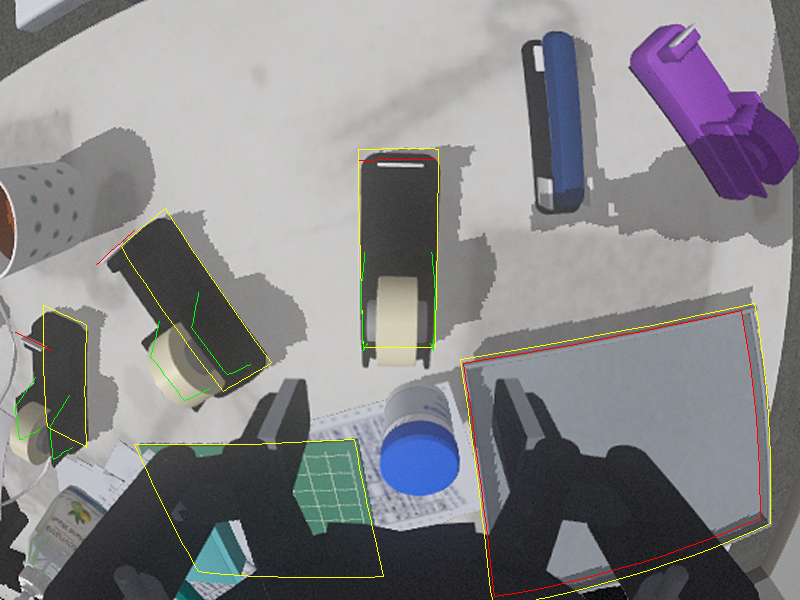

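```bash
python3 go.py 0.450 -0.0245 0.17 3.494
```

```text
t 1.75 pos [0.4385 0.136  0.1986] rot [-3.1412e+00 -9.0000e-04  2.9532e+00] F [ 0.04  0.22 -0.43] w 0.0643 q [-0.52  0.33  0.12  2.08 -0.06  0.73  1.01]
d [-0.276 -1.037  0.191] r [-0.    -0.001 -0.689] max 1.04
```

arm_command:
  deltas:
    - [0.5,-0.1,-0.35,0.06,0,0,-0.2]
    - [0.5,-0.2,-0.7,0.12,0,0,-0.42]
    - [0.5,-0.26,-0.95,0.19,0,0,-0.6]
    - [0.5,-0.27,-1,0.19,0,0,-0.69]
    - [0.5,-0.27,-1,0.19,0,0,-0.69]

```text
clock: 2.38
position: [0.4507, -0.0186, 0.1707]
tool_rot: [3.141, 0.0, -2.788]
force: [-0.0, 0.0, -0.0]
grip_width: 0.0636
```

```bash
python3 - <<'E'
from h import *
wshow("w3",[(0.4287,0.1355,2.9543),(0.4359,-0.0286,3.4939),(.4823,-.2043,2.6066)],(0.604,0.290,-0.0294),(0.6632,-0.0489,-0.081))
E
python3 go.py 0.45 -0.0245 0.17 3.494
```

```text
t 2.42 pos [ 0.4508 -0.018   0.1707] rot [ 3.1414e+00  7.0000e-04 -2.7882e+00] F [ 1.19 -0.09 -0.33] w 0.0643 q [-0.11  0.37  0.02  2.12 -0.01  0.66  1.85]
d [ 0.02  -0.039  0.005] r [0.    0.001 0.001] max 0.04
```

View pics/w3o.png

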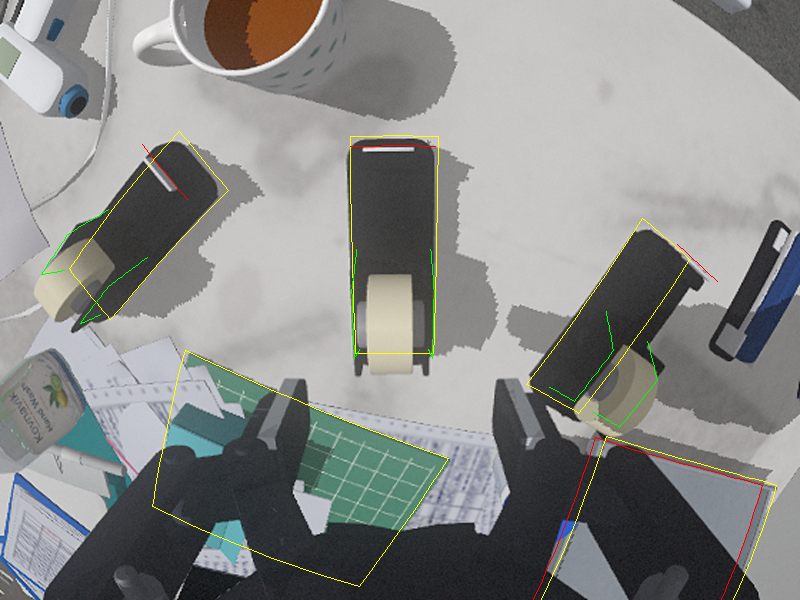

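arm_command:
  deltas:
    - [0.5,0.0,-0.02,0.3,0,0,0]
    - [0.5,0.02,-0.04,0.55,0,0,0]
    - [0.5,0.02,-0.04,0.74,0,0,0]
    - [0.5,0.02,-0.04,0.8,0,0,0]
    - [0.5,0.02,-0.04,0.8,0,0,0]

```text
clock: 3.05
position: [0.45, -0.025, 0.0506]
tool_rot: [3.141, -0.0, -2.787]
force: [0.7, 0.3, 0.9]
grip_width: 0.0643
```

```bash
python3 go.py 0.45 -0.0245 0.05 3.494;python3 - <<'E'
from h import *
wshow("w4",[(0.4359,-0.0286,3.4939)])
E
```

```text
t 3.05 pos [ 0.45   -0.025   0.0506] rot [ 3.1415e+00 -2.0000e-04 -2.7869e+00] F [0.67 0.26 0.86] w 0.0643 q [-0.08  0.61  0.01  2.18 -0.02  0.35  1.86]
d [-0.001  0.003  0.004] r [ 0.    -0.     0.003] max 0.0
```

View pics/w4o.png

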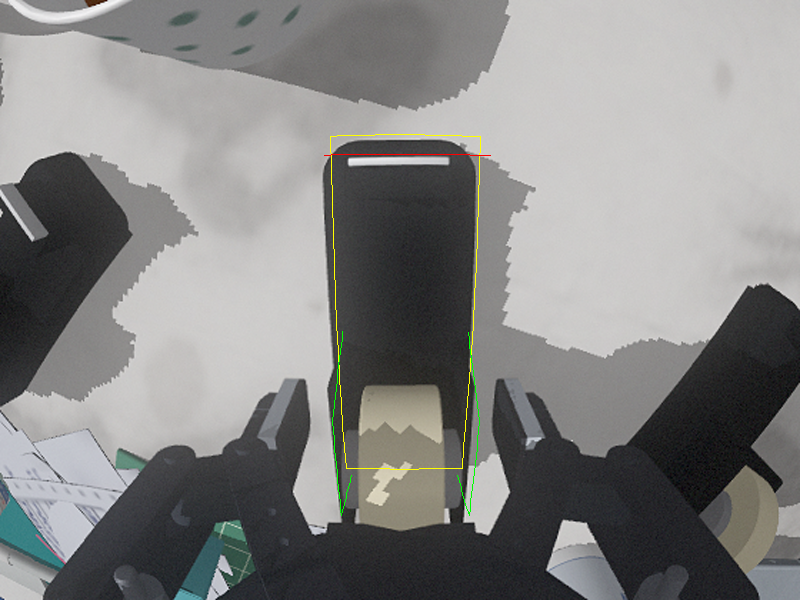

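arm_command:
  deltas:
    - [-0.2,0,0,0,0,0,0]
    - [-0.2,0,0,0,0,0,0]
    - [-0.2,0,0,0,0,0,0]
    - [-0.2,0,0,0,0,0,0]
  newtons: 40

```text
clock: 3.6
position: [0.4505, -0.0256, 0.0514]
tool_rot: [-3.141, 0.002, -2.787]
force: [-1.1, 1.3, 11.6]
grip_width: 0.0423
```

```bash
python3 go.py 0.48 0.0555 0.0506 2.95; python3 go.py 0.468 0.0255 0.0506 3.496
```

```text
t 3.6 pos [ 0.4505 -0.0256  0.0514] rot [-3.1412e+00  1.8000e-03 -2.7874e+00] F [-1.1   1.26 11.59] w 0.0423 q [-0.08  0.6   0.01  2.18 -0.02  0.35  1.87]
d [-0.372  0.439  0.006] r [0.    0.002 0.695] max 0.44
t 3.6 pos [ 0.4505 -0.0256  0.0514] rot [-3.1412e+00  1.8000e-03 -2.7874e+00] F [-1.1   1.26 11.59] w 0.0423 q [-0.08  0.6   0.01  2.18 -0.02  0.35  1.87]
d [-0.228  0.279  0.006] r [-0.001  0.002 -0.   ] max 0.28
```

arm_command:
  deltas:
    - [-0.2,0,0,-0.005,0,0,0]
    - [-0.2,0,0,-0.005,0,0,0]

```text
clock: 3.85
position: [0.4498, -0.0258, 0.0514]
tool_rot: [-3.142, 0.0, -2.788]
force: [-3.4, -0.2, 5.7]
grip_width: 0.0424
```

arm_command:
  deltas:
    - [-0.2,0,0,-0.0045,0,0,0]
    - [-0.2,0,0,-0.0045,0,0,0]

```text
clock: 4.1
position: [0.4497, -0.0258, 0.0516]
tool_rot: [3.142, -0.0, -2.787]
force: [-1.2, -1.1, -9.2]
grip_width: 0.0421
```

arm_command:
  deltas:
    - [-0.2,0,0,0.0025,0,0,0]
    - [-0.2,0,0,0.0025,0,0,0]
    - [-0.2,0,0,0.0025,0,0,0]

```text
clock: 4.47
position: [0.4497, -0.0258, 0.0514]
tool_rot: [3.142, -0.0, -2.787]
force: [-2.9, -0.0, 4.1]
grip_width: 0.0423
```

```bash
python3 go.py 0.468 0.0255 0.051 3.494; python3 go.py 0.468 0.0255 0.051 3.496|head -1
```

```text
t 4.47 pos [ 0.4497 -0.0258  0.0514] rot [ 3.1416e+00 -2.0000e-04 -2.7874e+00] F [-2.89 -0.03  4.1 ] w 0.0423 q [-0.08  0.6   0.01  2.18 -0.02  0.35  1.87]
d [-0.233  0.279  0.003] r [ 0.    -0.     0.002] max 0.28
t 4.47 pos [ 0.4497 -0.0258  0.0514] rot [ 3.1416e+00 -2.0000e-04 -2.7874e+00] F [-2.89 -0.03  4.1 ] w 0.0423 q [-0.08  0.6   0.01  2.18 -0.02  0.35  1.87]
```

arm_command:
  deltas:
    - [-0.2,-0.03,0.035,0,0,0,0]
    - [-0.2,-0.06,0.07,0,0,0,0]
    - [-0.2,-0.09,0.105,0,0,0,0]
    - [-0.2,-0.12,0.14,0,0,0,0]

```text
clock: 4.97
position: [0.4597, 0.0006, 0.0514]
tool_rot: [-3.141, 0.0, -2.787]
force: [-1.5, -3.6, 4.7]
grip_width: 0.042
```

arm_command:
  deltas:
    - [-0.2,-0.03,0.035,0,0,0,0]
    - [-0.2,-0.06,0.07,0,0,0,0]
    - [-0.2,-0.09,0.105,0,0,0,0]
    - [-0.2,-0.12,0.14,0,0,0,0]

```text
clock: 5.48
position: [0.4692, 0.0265, 0.0514]
tool_rot: [-3.141, 0.0, -2.787]
force: [-1.8, -3.5, 4.8]
grip_width: 0.042
```

arm_command:
  deltas:
    - [-0.2,-0.03,0.035,-0.001,0,0,0]
    - [-0.2,-0.06,0.07,-0.001,0,0,0]
    - [-0.2,-0.075,0.09,-0.001,0,0,0]

```text
clock: 5.85
position: [0.4751, 0.0432, 0.0514]
tool_rot: [3.142, 0.0, -2.787]
force: [-0.9, -3.1, 0.9]
grip_width: 0.0424
```

```bash
python3 go.py 0.48 0.0555 0.0513 2.95
```

```text
t 5.85 pos [0.4751 0.0432 0.0514] rot [ 3.1415e+00  1.0000e-04 -2.7869e+00] F [-0.92 -3.1   0.89] w 0.0424 q [-0.24  0.63  0.03  2.12 -0.04  0.4   1.75]
d [-0.059  0.065  0.001] r [0.    0.    0.696] max 0.07
```

arm_command:
  deltas:
    - [-0.2,0.03,-0.035,-0.0003,0,0,0]
    - [-0.2,0.06,-0.07,-0.0003,0,0,0]
    - [-0.2,0.09,-0.105,-0.0003,0,0,0]

```text
clock: 6.22
position: [0.4673, 0.0224, 0.0515]
tool_rot: [3.142, -0.0, -2.788]
force: [0.3, 0.7, -5.4]
grip_width: 0.0423
```

arm_command:
  deltas:
    - [-0.2,0.03,-0.035,0,0,0,0]
    - [-0.2,0.06,-0.07,0,0,0,0]

```text
clock: 6.48
position: [0.4626, 0.0096, 0.0515]
tool_rot: [-3.142, -0.0, -2.788]
force: [-0.1, 0.2, -7.4]
grip_width: 0.0422
```

arm_command:
  deltas:
    - [-0.2,-0.03,0.035,0,0,0,0]
    - [-0.2,-0.06,0.07,0,0,0,0]
    - [-0.2,-0.09,0.105,0,0,0,0]

```text
clock: 6.85
position: [0.4702, 0.0304, 0.0515]
tool_rot: [3.141, -0.0, -2.787]
force: [-0.5, -0.1, -7.7]
grip_width: 0.0423
```

arm_command:
  deltas:
    - [-0.2,-0.03,0.035,0,0,0,0]
    - [-0.2,-0.06,0.07,0,0,0,0.1]

```text
clock: 7.1
position: [0.475, 0.0433, 0.0515]
tool_rot: [3.141, -0.0, -2.867]
force: [-0.8, 0.7, -8.0]
grip_width: 0.0423
```

arm_command:
  deltas:
    - [-0.2,0.0,-0.02,0.003,0,0,0]
    - [-0.2,0.0,-0.06,0.003,0,0,0]
    - [-0.2,0,-0.1,0.003,0,0,0]

```text
clock: 7.48
position: [0.4795, 0.0282, 0.0515]
tool_rot: [3.142, 0.001, -2.865]
force: [-1.7, 4.4, 6.5]
grip_width: 0.0425
```

arm_command:
  deltas:
    - [-0.2,0.0,-0.04,0,0,0,0]
    - [-0.2,0,-0.08,0,0,0,0]

```text
clock: 7.72
position: [0.4827, 0.0165, 0.0514]
tool_rot: [3.141, 0.001, -2.865]
force: [-1.5, 4.5, 7.4]
grip_width: 0.0424
```

arm_command:
  deltas:
    - [-0.2,0.0,-0.04,0,0,0,0]
    - [-0.2,0,-0.08,0,0,0,0]

```text
clock: 7.98
position: [0.4859, 0.0049, 0.0515]
tool_rot: [3.141, 0.001, -2.865]
force: [-0.6, 5.1, 6.8]
grip_width: 0.0423
```

arm_command:
  deltas:
    - [-0.2,0.0,0.04,0,0,0,0]
    - [-0.2,0,0.08,0,0,0,0]
    - [-0.2,0,0.12,0,0,0,0]

```text
clock: 8.35
position: [0.4811, 0.0219, 0.0515]
tool_rot: [-3.141, 0.001, -2.866]
force: [0.9, -4.2, 7.0]
grip_width: 0.0424
```

arm_command:
  deltas:
    - [-0.2,0.0,0.04,0,0,0,0]
    - [-0.2,0,0.08,0,0,0,0]

```text
clock: 8.6
position: [0.4778, 0.0334, 0.0514]
tool_rot: [-3.141, 0.001, -2.866]
force: [1.7, -4.7, 7.1]
grip_width: 0.0424
```

arm_command:
  deltas:
    - [0.2,0,0,0,0,0,0]
    - [0.2,0,0,0,0,0,0]
    - [0.2,0,0,0,0,0,0]

```text
clock: 8.98
position: [0.4773, 0.0338, 0.051]
tool_rot: [-3.142, -0.0, -2.866]
force: [-0.4, -0.1, -0.3]
grip_width: 0.0511
```

arm_command:
  deltas:
    - [0.2,0.0,-0.03,0,0,0,0]
    - [0.2,0.0,-0.06,0,0,0,0]
    - [0.2,0,-0.09,0,0,0,0]
    - [0.2,0,-0.12,0,0,0,0]

```text
clock: 9.48
position: [0.4823, 0.0163, 0.0511]
tool_rot: [3.142, -0.0, -2.866]
force: [-0.4, 3.1, -0.8]
grip_width: 0.051
```

arm_command:
  deltas:
    - [0.2,0.0,-0.03,0,0,0,0]
    - [0.2,0.0,-0.06,0,0,0,0]

```text
clock: 9.72
position: [0.4848, 0.0077, 0.0511]
tool_rot: [-3.142, -0.0, -2.866]
force: [-0.6, 3.1, -0.5]
grip_width: 0.0516
```

arm_command:
  deltas:
    - [0.2,0.0,-0.03,0,0,0,0]
    - [0.2,0.0,-0.06,0,0,0,0]

```text
clock: 9.98
position: [0.4872, -0.001, 0.0511]
tool_rot: [-3.142, -0.0, -2.866]
force: [-0.5, 2.5, 0.0]
grip_width: 0.0512
```

arm_command:
  deltas:
    - [0.2,0.0,0.02,0,0,0,0]
    - [0.5,0.0,0.02,-0.3,0,0,0]
    - [0.5,0.0,0.02,-0.6,0,0,0]
    - [0.5,0.0,0.02,-0.75,0,0,0]

```text
clock: 10.48
position: [0.4869, 0.0023, 0.1658]
tool_rot: [-3.141, 0.002, -2.866]
force: [-0.5, -0.1, -0.8]
grip_width: 0.0642
```

```bash
python3 go.py 0.496 -0.2095 0.17 2.607
```

```text
t 10.47 pos [0.4869 0.0023 0.1658] rot [-3.1411e+00  2.4000e-03 -2.8660e+00] F [-0.52 -0.12 -0.8 ] w 0.0642 q [-0.18  0.42  0.07  2.04 -0.04  0.68  1.76]
d [ 0.326 -1.375 -0.028] r [1.000e-03 3.000e-03 1.032e+00] max 1.38
```

arm_command:
  deltas:
    - [0.5,0.08,-0.35,0,0,0,0.2]
    - [0.5,0.16,-0.7,0,0,0,0.42]
    - [0.5,0.23,-1,0,0,0,0.64]
    - [0.5,0.23,-1,0,0,0,0.86]

```text
clock: 10.98
position: [0.4935, -0.1551, 0.1637]
tool_rot: [-3.14, 0.001, 2.731]
force: [0.8, 1.1, -0.3]
grip_width: 0.0643
```

```bash
python3 go.py 0.496 -0.2095 0.17 2.607
```

```text
t 10.97 pos [ 0.4935 -0.1551  0.1637] rot [-3.1404e+00  9.0000e-04  2.7311e+00] F [ 0.84  1.14 -0.26] w 0.0643 q [-0.01  0.48  0.26  1.97 -0.18  0.71  1.53]
d [-0.16  -0.326 -0.041] r [-0.001  0.001  0.158] max 0.33
```

arm_command:
  deltas:
    - [0.5,-0.12,-0.25,-0.03,0,0,0.16]
    - [0.5,-0.16,-0.32,-0.04,0,0,0.16]
    - [0.5,-0.16,-0.32,-0.04,0,0,0.16]

```text
clock: 11.35
position: [0.4973, -0.2053, 0.1695]
tool_rot: [-3.141, 0.0, 2.617]
force: [0.9, 0.7, 0.1]
grip_width: 0.064
```

```bash
python3 - <<'E'
from h import *
wshow("w5",[(.4855,-.204,2.6066)],(0.604,0.290,-0.0294),(0.6632,-0.0489,-0.081))
E
python3 go.py 0.496 -0.2095 0.17 2.607
```

```text
t 11.4 pos [ 0.4973 -0.2044  0.1694] rot [ 3.1413e+00 -4.0000e-04  2.6173e+00] F [-0.02 -0.37  0.17] w 0.0637 q [ 0.06  0.51  0.29  1.92 -0.21  0.75  1.52]
d [-0.009 -0.034 -0.004] r [ 0.    -0.001  0.013] max 0.03
```

View pics/w5o.png

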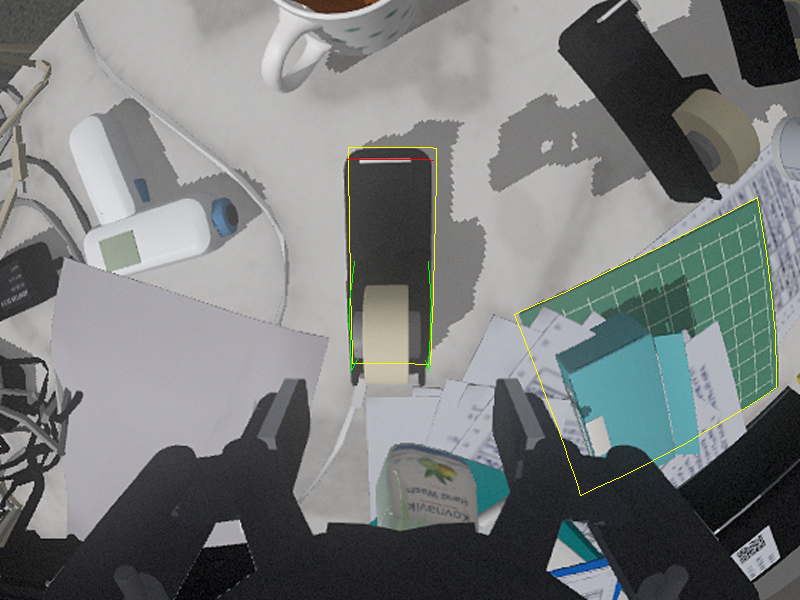

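```bash
python3 - <<'E'
from h import *
from workcell import cams
c=cams.get_calibration("top")
for u,v,z in((374,182,0),(374,182,.03),(384,157,.18),(380,165,.14),(377,170,.1)): print(u,v,z,back(c,[(u,v)],z)[0].round(3))
im=cv2.imread("pics/top0.png"); cv2.imwrite("pics/san.png",cv2.resize(im[130:260,320:420],None,fx=5,fy=5,interpolation=cv2.INTER_CUBIC)[:600])
E
```

```text
374 182 0 [ 0.611 -0.27   0.   ]
374 182 0.03 [ 0.603 -0.263  0.03 ]
384 157 0.18 [ 0.631 -0.259  0.18 ]
380 165 0.14 [ 0.621 -0.257  0.14 ]
377 170 0.1 [ 0.619 -0.257  0.1  ]
```

View pics/san.png

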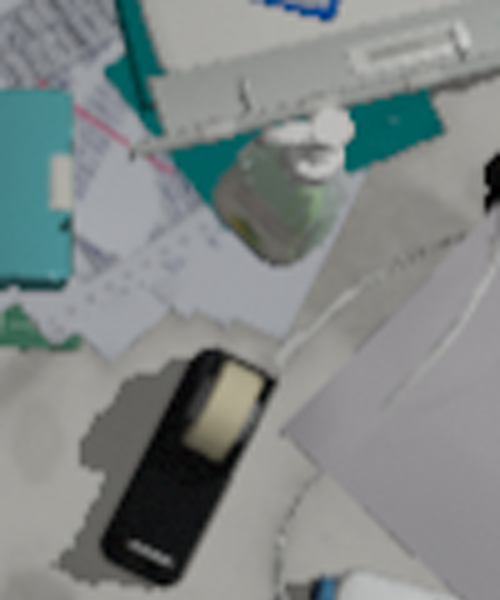

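```bash
python3 - <<'E'
from h import *
from workcell import cams,telemetry
c=cams.get_calibration("wrist"); print(-c['R'].T@c['t'], telemetry.observe()['position'])
E
python3 go.py 0.4958 -0.210 0.051 2.607
```

```text
[ 0.42664476 -0.1624816   0.2952007 ] [ 0.49732331 -0.2043893   0.16942829]
t 11.4 pos [ 0.4973 -0.2044  0.1694] rot [ 3.1413e+00 -4.0000e-04  2.6173e+00] F [-0.02 -0.37  0.17] w 0.0637 q [ 0.06  0.51  0.29  1.92 -0.21  0.75  1.52]
d [-0.01  -0.038  0.79 ] r [ 0.    -0.001  0.013] max 0.79
```

arm_command:
  deltas:
    - [0.5,0,-0.04,0.25,0,0,0.01]
    - [0.5,-0.01,-0.04,0.55,0,0,0.01]
    - [0.5,-0.01,-0.04,0.76,0,0,0.01]
    - [0.2,-0.01,-0.04,0.785,0,0,0.01]
    - [-0.2,-0.01,-0.04,0.785,0,0,0.01]
    - [-0.2,-0.01,-0.04,0.785,0,0,0.01]
    - [-0.2,-0.01,-0.04,0.78,0,0,0.01]

```text
clock: 12.28
position: [0.496, -0.2108, 0.0533]
tool_rot: [3.141, 0.001, 2.609]
force: [0.4, 0.6, -9.0]
grip_width: 0.042
```

```bash
python3 go.py 0.4818 -0.127 0.051 2.607
```

```text
t 12.28 pos [ 0.496  -0.2108  0.0533] rot [3.1412e+00 7.0000e-04 2.6087e+00] F [ 0.41  0.63 -9.03] w 0.042 q [ 0.14  0.7   0.21  1.97 -0.28  0.51  1.59]
d [0.365 0.433 0.015] r [0.    0.001 0.002] max 0.43
```

arm_command:
  deltas:
    - [-0.2,0,0,0.0025,0,0,0]
    - [-0.2,0,0,0.0025,0,0,0]

```text
clock: 12.52
position: [0.4957, -0.2109, 0.0524]
tool_rot: [3.142, 0.0, 2.608]
force: [0.2, -0.0, -8.2]
grip_width: 0.0422
```

arm_command:
  deltas:
    - [-0.2,0,0,0.003,0,0,0]
    - [-0.2,0,0,0.003,0,0,0]

```text
clock: 12.78
position: [0.4957, -0.211, 0.0518]
tool_rot: [3.142, 0.0, 2.608]
force: [0.6, 0.3, -6.2]
grip_width: 0.0422
```

arm_command:
  deltas:
    - [-0.2,0,0,0.0028,0,0,0]
    - [-0.2,0.03,0.036,0.0028,0,0,0]
    - [-0.2,0.07,0.084,0.0028,0,0,0]
    - [-0.2,0.11,0.13,0.0028,0,0,0]

```text
clock: 13.28
position: [0.4919, -0.1862, 0.0518]
tool_rot: [-3.141, 0.002, 2.608]
force: [0.9, -5.1, 0.1]
grip_width: 0.0424
```

arm_command:
  deltas:
    - [-0.2,0.04,0.048,0,0,0,0]
    - [-0.2,0.08,0.096,0,0,0,0]
    - [-0.2,0.12,0.144,0,0,0,0]

```text
clock: 13.65
position: [0.4874, -0.1584, 0.0518]
tool_rot: [-3.141, 0.002, 2.608]
force: [1.9, -5.6, 0.6]
grip_width: 0.0426
```

arm_command:
  deltas:
    - [-0.2,0.04,0.048,0,0,0,0]
    - [-0.2,0.08,0.096,0,0,0,0]
    - [-0.2,0.12,0.14,0,0,0,0]

```text
clock: 14.02
position: [0.4827, -0.1311, 0.0518]
tool_rot: [3.142, 0.002, 2.608]
force: [2.3, -5.4, 0.9]
grip_width: 0.0423
```

arm_command:
  deltas:
    - [-0.2,0,0,0,0,0,0]
    - [-0.2,0,0,-0.15,0,0,0]
    - [-0.2,0,0,-0.45,0,0,0]
    - [-0.2,0,0,-0.75,0,0,0]
    - [-0.2,0,0,-0.87,0,0,0]
  newtons: 60

```text
clock: 14.65
position: [0.4824, -0.1307, 0.1838]
tool_rot: [3.141, 0.002, 2.608]
force: [-0.4, 0.2, -8.2]
grip_width: 0.042
```

```bash
python3 go.py 0.6722 0.0086 0.18 3.0606
```

```text
t 14.65 pos [ 0.4824 -0.1307  0.1838] rot [3.1406e+00 1.7000e-03 2.6084e+00] F [-0.43  0.19 -8.23] w 0.042 q [-0.12  0.43  0.35  2.   -0.21  0.74  1.4 ]
d [-0.618  1.443  0.028] r [ 0.001  0.002 -0.576] max 1.44
```

arm_command:
  deltas:
    - [-0.2,-0.1,0.25,0,0,0,-0.1]
    - [-0.2,-0.22,0.55,0,0,0,-0.25]
    - [-0.2,-0.35,0.85,0,0,0,-0.4]
    - [-0.2,-0.43,1,0.0,0,0,-0.5]
    - [-0.2,-0.43,1,0.02,0,0,-0.57]

```text
clock: 15.28
position: [0.6146, -0.0325, 0.1779]
tool_rot: [3.141, -0.001, 3.061]
force: [-0.9, -1.3, -9.0]
grip_width: 0.0419
```

```bash
python3 go.py 0.6722 0.0086 0.18 3.0606
```

```text
t 15.28 pos [ 0.6146 -0.0325  0.1779] rot [ 3.1410e+00 -8.0000e-04  3.0606e+00] F [-0.94 -1.31 -8.97] w 0.0419 q [-0.18  0.6   0.21  1.7  -0.15  0.86  1.58]
d [-0.36   0.304 -0.014] r [ 0.001 -0.001 -0.   ] max 0.36
```

arm_command:
  deltas:
    - [-0.2,-0.2,0.17,0,0,0,0]
    - [-0.2,-0.33,0.28,0,0,0,0]
    - [-0.2,-0.36,0.3,0,0,0,0]
    - [-0.2,-0.36,0.3,0.0,0,0,0]

```text
clock: 15.78
position: [0.6708, 0.0056, 0.178]
tool_rot: [-3.141, -0.002, 3.056]
force: [0.0, -0.5, -8.9]
grip_width: 0.0418
```

```bash
python3 - <<'E'
from h import *
wshow("w6",[(.4287+.003,.1355,2.9543)],(0.604,0.290,-0.0294),(0.6632,-0.0489,-0.081))
E
python3 go.py 0.6722 0.0086 0.0605 3.0606
```

```text
t 15.82 pos [0.6707 0.0052 0.1784] rot [-3.1410e+00 -1.3000e-03  3.0555e+00] F [-0.7  -0.45 -9.14] w 0.0421 q [-0.23  0.68  0.21  1.54 -0.16  0.94  1.52]
d [-0.009  0.024  0.786] r [-0.001 -0.002 -0.007] max 0.79
```

View pics/w6o.png

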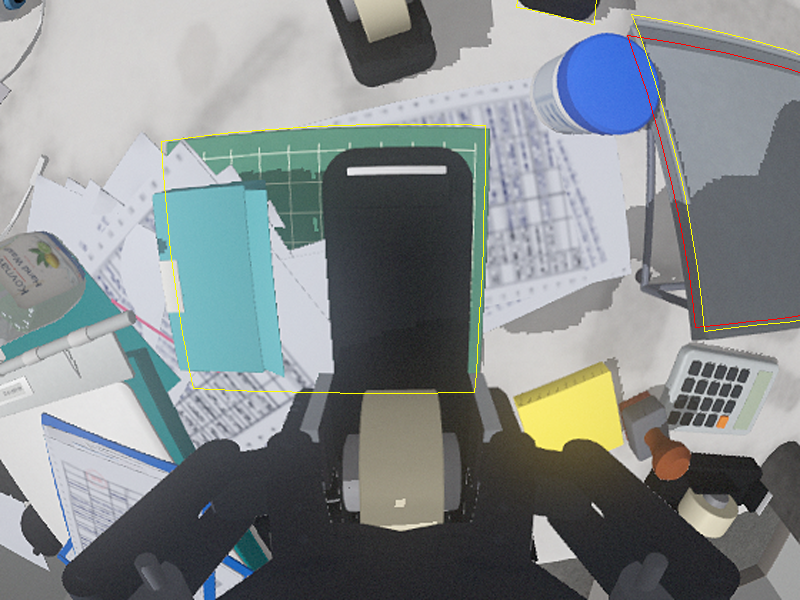

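arm_command:
  deltas:
    - [-0.2,0,0.02,0.2,0,0,0]
    - [-0.2,-0.01,0.024,0.5,0,0,-0.007]
    - [-0.2,-0.01,0.024,0.7,0,0,-0.007]
    - [-0.2,-0.01,0.024,0.775,0,0,-0.007]
    - [-0.2,-0.01,0.024,0.795,0,0,-0.007]
    - [-0.2,-0.01,0.024,0.805,0,0,-0.007]

```text
clock: 16.58
position: [0.6739, 0.009, 0.0593]
tool_rot: [3.141, 0.002, 3.061]
force: [0.3, -0.7, -8.2]
grip_width: 0.0422
```

arm_command:
  deltas:
    - [-0.2,0,0,0.008,0,0,0]
    - [-0.2,0,0,0.016,0,0,0]
    - [-0.2,0,0,0.02,0,0,0]

```text
clock: 16.95
position: [0.6736, 0.0092, 0.0559]
tool_rot: [3.141, 0.001, 3.061]
force: [-5.2, 0.2, 9.0]
grip_width: 0.0418
```

arm_command:
  deltas:
    - [-0.2,0,0,-0.002,0,0,0]
    - [0.45,0,0,-0.002,0,0,0]
    - [0.45,0,0,-0.002,0,0,0]
    - [0.45,0,0,-0.01,0,0,0]
    - [0.45,0,0,-0.3,0,0,0]
    - [0.45,0,0,-0.6,0,0,0]
    - [0.45,0,0,-0.8,0,0,0]

```text
clock: 17.82
position: [0.6738, 0.0092, 0.1774]
tool_rot: [3.141, 0.002, 3.061]
force: [-0.1, 0.4, 0.0]
grip_width: 0.0622
```

```bash
python3 - <<'E'
from h import *
wshow("w7",[(.4287+.003,.1355,2.9543)],(0.604,0.290,-0.0294),(0.6632,-0.0489,-0.081))
from workcell import cams
cv2.imwrite("pics/top7.png",cams.grab_frame("top"))
E
python3 go.py 0.4435 0.133 0.17 2.954
```

```text
t 17.93 pos [0.6749 0.0091 0.1789] rot [3.1407 0.0054 3.0613] F [0.37 0.63 0.58] w 0.0617 q [-0.23  0.68  0.21  1.53 -0.16  0.94  1.52]
d [1.604 0.699 0.052] r [0.001 0.007 0.137] max 1.6
```

View pics/w7o.png

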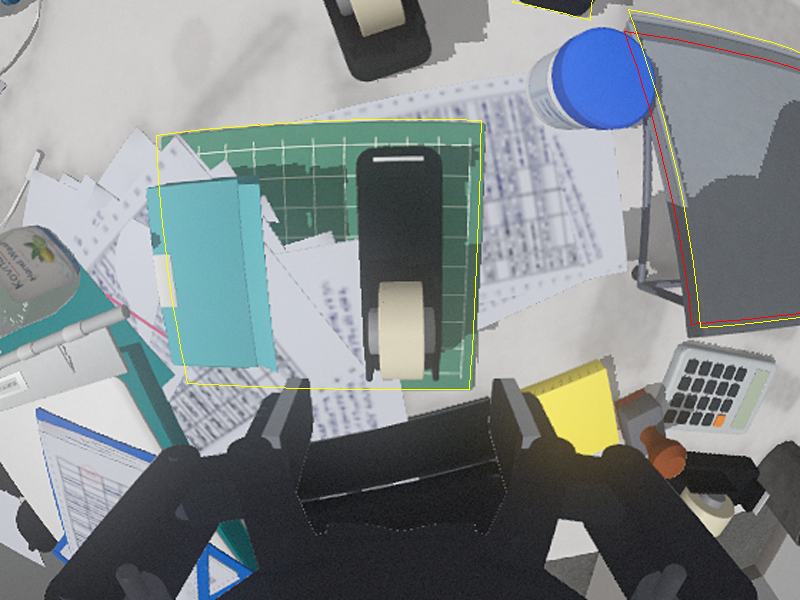

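View pics/top7.png

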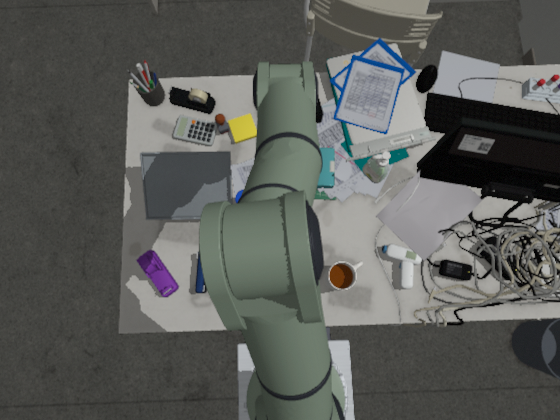

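```bash
python3 go.py 0.4875 -0.004 0.17 -2.866
```

```text
t 17.93 pos [0.6749 0.0091 0.1789] rot [3.1407 0.0054 3.0613] F [0.37 0.63 0.58] w 0.0617 q [-0.23  0.68  0.21  1.53 -0.16  0.94  1.52]
d [ 1.239 -0.188  0.053] r [-0.     0.007 -0.453] max 1.24
```

arm_command:
  deltas:
    - [0.5,0.35,-0.05,0,0,0,-0.15]
    - [0.5,0.7,-0.1,0,0,0,-0.35]
    - [0.5,1,-0.16,0.02,0,0,-0.45]
    - [0.5,1,-0.16,0.05,0,0,-0.45]

```text
clock: 18.42
position: [0.5193, -0.0033, 0.1677]
tool_rot: [3.141, -0.001, -2.868]
force: [0.2, 0.4, 0.0]
grip_width: 0.0642
```

```bash
python3 go.py 0.4875 -0.004 0.17 -2.866; python3 - <<'E'
from h import *
ey=np.array([np.cos(-2.866),np.sin(-2.866)])
o=np.array([.4875,-.004])+.0135*ey
wshow("w8",[(o[0],o[1],-2.866),(.4287+.003,.1355,2.9543)],(0.604,0.290,-0.0294),(0.6632,-0.0489,-0.081))
E
```

```text
t 18.43 pos [ 0.5193 -0.0033  0.1677] rot [ 3.1412e+00 -1.1000e-03 -2.8678e+00] F [0.22 0.41 0.01] w 0.0642 q [-0.19  0.47  0.11  1.96 -0.08  0.72  1.81]
d [ 0.206  0.053 -0.015] r [ 0.001 -0.001 -0.002] max 0.21
```

View pics/w8o.png

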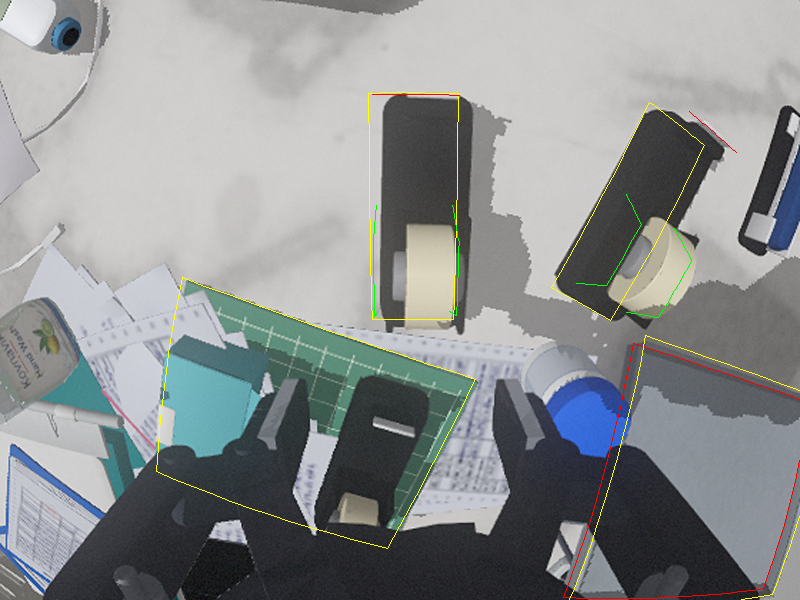

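arm_command:
  deltas:
    - [0.5,0.15,0.07,0,0,0,0]
    - [0.5,0.2,0.1,0.1,0,0,0]
    - [0.5,0.2,0.1,0.1,0,0,0]
    - [0.5,0.2,0.1,0.1,0,0,0]

```text
clock: 18.98
position: [0.4899, 0.0037, 0.1528]
tool_rot: [-3.141, 0.0, -2.869]
force: [0.1, -0.2, -0.8]
grip_width: 0.0641
```

```bash
python3 - <<'E'
from h import *
from workcell import telemetry
s=telemetry.observe(); print(s['position'],s['tool_rot'])
ey=np.array([np.cos(-2.866),np.sin(-2.866)])
o=s['position'][:2]+.012*ey
wshow("w9",[(o[0],o[1],-2.866),(.4287+.003,.1355,2.9543)],(0.604,0.290,-0.0294),(0.6632,-0.0489,-0.081))
E
```

```text
[0.48990908 0.00365317 0.15281651] [-3.14136693e+00  4.70597013e-04 -2.86850821e+00]
```

View pics/w9o.png

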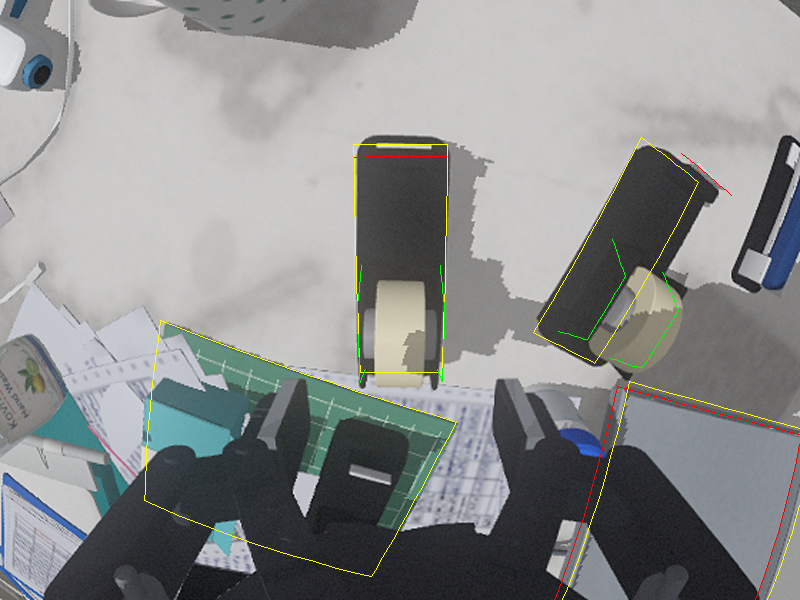

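arm_command:
  deltas:
    - [0.5,0.03,0.01,0.25,0,0,0]
    - [0.5,0.03,0.01,0.5,0,0,0]
    - [0.5,0.03,0.01,0.66,0,0,0]
    - [0.2,0.03,0.01,0.68,0,0,0]
    - [-0.2,0.03,0.01,0.68,0,0,0]
    - [-0.2,0.03,0.01,0.68,0,0,0]
    - [-0.2,0.03,0.01,0.677,0,0,0]
  newtons: 40

```text
clock: 19.9
position: [0.4843, 0.004, 0.0516]
tool_rot: [-3.142, 0.001, -2.868]
force: [-0.3, -0.6, -8.5]
grip_width: 0.0424
```

```bash
python3 go.py 0.475 -0.087 0.0514 -2.866
```

```text
t 19.9 pos [0.4843 0.004  0.0516] rot [-3.1415e+00  5.0000e-04 -2.8682e+00] F [-0.3  -0.57 -8.51] w 0.0424 q [-0.18  0.63  0.07  2.1  -0.1   0.41  1.81]
d [ 0.223 -0.567  0.001] r [-0.     0.001 -0.003] max 0.57
```

arm_command:
  deltas:
    - [-0.2,0,0,0.0018,0,0,0]
    - [-0.2,0.015,-0.035,0.0018,0,0,0]
    - [-0.2,0.035,-0.09,0.0018,0,0,0]
    - [-0.2,0.06,-0.145,0.0018,0,0,0]

```text
clock: 20.4
position: [0.4813, -0.0204, 0.0508]
tool_rot: [-3.141, 0.0, -2.869]
force: [0.9, 0.7, -7.0]
grip_width: 0.0419
```

arm_command:
  deltas:
    - [-0.2,0.02,-0.055,0,0,0,0]
    - [-0.2,0.04,-0.11,0,0,0,0]
    - [-0.2,0.06,-0.165,0,0,0,0]

```text
clock: 20.78
position: [0.4794, -0.0464, 0.0508]
tool_rot: [-3.142, 0.0, -2.868]
force: [0.3, 1.5, -5.4]
grip_width: 0.0423
```

arm_command:
  deltas:
    - [-0.2,0.02,-0.055,0,0,0,0]
    - [-0.2,0.04,-0.11,0,0,0,0]
    - [-0.2,0.06,-0.165,0,0,0,0]

```text
clock: 21.15
position: [0.4774, -0.0726, 0.0508]
tool_rot: [-3.142, 0.0, -2.868]
force: [0.2, 1.6, -2.9]
grip_width: 0.0429
```

arm_command:
  deltas:
    - [-0.2,0.02,-0.055,0,0,0,0]
    - [-0.2,0.03,-0.09,0,0,0,0]

```text
clock: 21.4
position: [0.4766, -0.0869, 0.0508]
tool_rot: [-3.142, -0.0, -2.869]
force: [-0.4, 2.4, -2.7]
grip_width: 0.0424
```

```bash
python3 - <<'E'
from h import *
T=[(0.604,0.290,-0.0294)]
for n,(u0,v0,w,h) in dict(w2=(310,190,240,220),w7=(410,0,150,250)).items():
    im=cv2.imread(f"pics/{n}.png"); s=min(780/w,580/h)
    cv2.imwrite(f"pics/z_{n}.png",cv2.resize(im[v0:v0+h,u0:u0+w],None,fx=s,fy=s,interpolation=cv2.INTER_CUBIC)); print(n,s)
E
```

```text
w2 2.6363636363636362
w7 2.32
```

View pics/z_w2.png

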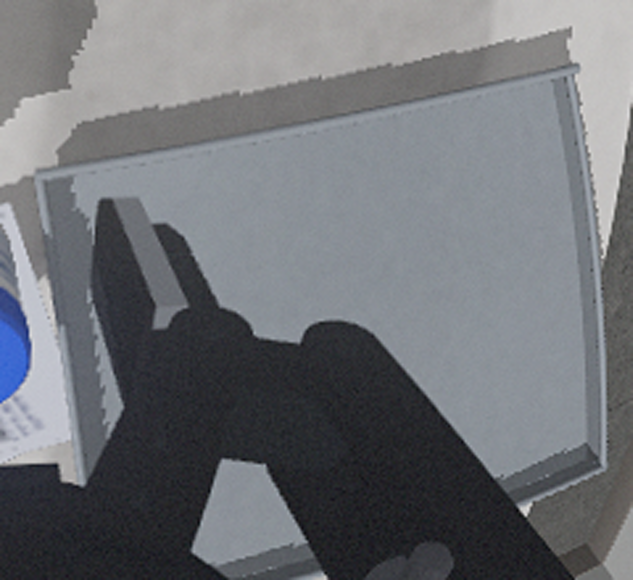

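View pics/z_w7.png

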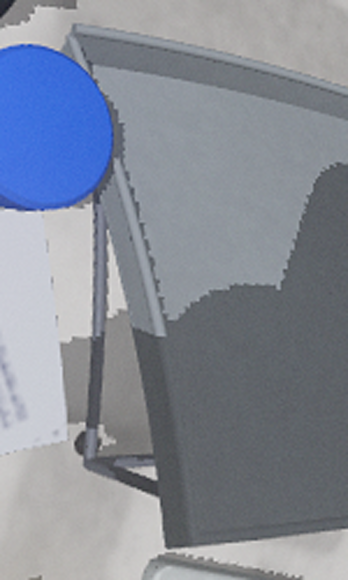

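```bash
python3 - <<'E'
from h import *
from scipy.optimize import least_squares
from workcell import cams
ct=cams.get_calibration("top"); w2=dict(np.load("pics/w2.npz")); w7=dict(np.load("pics/w7.npz"))
K=dict(LR=[-98,-128,18],LL=[-98,128,18],UL=[98,128,12],UR=[98,-128,12])
obs=[(wproj,w2,'LR',(324,256.4)),(wproj,w2,'LL',(530,215.8)),(wproj,w2,'UL',(539.9,367.1)),(wproj,w7,'LR',(442.3,11.6)),(wproj,w7,'UR',(481.1,235.8)),
(proj,ct,'LR',(232.2,218.3)),(proj,ct,'LL',(144.4,219.4)),(proj,ct,'UL',(140.6,153)),(proj,ct,'UR',(230,152.2))]
def f(p,idx=range(9)):
    return np.concatenate([(obs[i][0](obs[i][1],tray_world(p,np.array(K[obs[i][2]])/1000))[0]-obs[i][3]) for i in idx])
for idx in (range(9),range(5),range(5,9)):
    r=least_squares(f,[.6,.29,0],args=(idx,),loss='soft_l1'); print(r.x.round(4)); print(f(r.x,range(9)).reshape(-1,2).round(1).tolist())
E
```

```text
[ 0.6089  0.2918 -0.0269]
[[-0.0, -1.4], [-1.5, -0.7], [-1.1, 0.6], [-0.8, 0.3], [9.7, -0.4], [-0.4, -1.4], [0.8, -1.8], [-0.9, -1.8], [-0.5, -1.8]]
[ 0.6093  0.292  -0.0275]
[[0.3, -1.1], [-1.5, -0.3], [-1.2, 0.8], [-0.5, 0.7], [9.8, 0.0], [-0.5, -1.5], [0.8, -2.0], [-1.0, -2.0], [-0.5, -1.9]]
[ 0.6037  0.2908 -0.0289]
[[-1.5, -5.9], [-1.7, -4.4], [-0.7, -1.7], [-2.3, -5.4], [9.6, -7.2], [-0.1, 0.4], [1.1, -0.2], [-0.6, -0.2], [-0.1, 0.0]]
```

```bash
cat > tray.py <<'E'
import sys; from go import *; from h import tray_world
TP=(0.609,0.2919,-0.0272)
def tray_pose(xl,yl,zl):
    o=tray_world(TP,[[0,0,0],[1,0,0],[0,1,0],[0,0,1]]); ux,uy,uz=o[1]-o[0],o[2]-o[0],o[3]-o[0]
    return tray_world(TP,[[xl,yl,zl]])[0], Ro.from_matrix(np.c_[-ux,uy,-uz])
if __name__=='__main__':
    p,R=tray_pose(*[float(v)/1000 for v in sys.argv[1:4]]); print(p.round(4),R.as_euler('xyz').round(3)); deltas(p,R)
E
python3 tray.py -4 37 110; python3 go.py 0.56 0.1 0.24 3.10
```

```text
[0.5549 0.3304 0.1572] [3.142 0.489 3.114]
t 21.4 pos [ 0.4766 -0.0869  0.0508] rot [-3.1415e+00 -1.0000e-04 -2.8687e+00] F [-0.37  2.4  -2.72] w 0.0424 q [ 0.02  0.63  0.05  2.1  -0.07  0.41  1.97]
d [-1.252  2.538 -0.71 ] r [ 0.093 -0.618  0.374] max 2.54
t 21.4 pos [ 0.4766 -0.0869  0.0508] rot [-3.1415e+00 -1.0000e-04 -2.8687e+00] F [-0.37  2.4  -2.72] w 0.0424 q [ 0.02  0.63  0.05  2.1  -0.07  0.41  1.97]
d [-0.871  1.05  -1.261] r [-0.  -0.   0.4] max 1.26
```

arm_command:
  deltas:
    - [-0.2,0,0,0,0,0,0]
    - [-0.2,0,0,-0.15,0,0,0]
    - [-0.2,0,0,-0.45,0,0,0.05]
    - [-0.2,-0.1,0.1,-0.8,0,0,0.15]
    - [-0.2,-0.25,0.3,-1,0,0,0.25]
    - [-0.2,-0.45,0.6,-1,0,0,0.3]
    - [-0.2,-0.6,0.85,-1,0,0,0.37]
    - [-0.2,-0.6,1,-1,0,0,0.37]
  newtons: 60

```text
clock: 22.4
position: [0.5229, 0.0855, 0.2002]
tool_rot: [3.141, -0.001, 3.126]
force: [0.4, -1.0, -10.2]
grip_width: 0.0419
```

```bash
python3 tray.py -4 37 110
```

```text
[0.5549 0.3304 0.1572] [3.142 0.489 3.114]
t 22.4 pos [0.5229 0.0855 0.2002] rot [ 3.1413e+00 -6.0000e-04  3.1264e+00] F [  0.39  -1.   -10.17] w 0.0419 q [-0.39  0.44  0.15  1.91 -0.09  0.81  1.37]
d [-0.188  1.636  0.287] r [ 0.004 -0.623  0.015] max 1.64
```

arm_command:
  deltas:
    - [-0.2,0,0.3,0,0,-0.1,0]
    - [-0.2,0,0.65,0,0,-0.3,0]
    - [-0.2,0,1,0,0,-0.5,0]
    - [-0.2,0,1,0,0,-0.62,0]

```text
clock: 22.9
position: [0.5274, 0.2193, 0.1975]
tool_rot: [-3.124, 0.418, 3.123]
force: [0.4, -1.4, -10.4]
grip_width: 0.0417
```

```bash
python3 tray.py -4 37 110
```

```text
[0.5549 0.3304 0.1572] [3.142 0.489 3.114]
t 22.9 pos [0.5274 0.2193 0.1975] rot [-3.1242  0.4183  3.1235] F [  0.37  -1.37 -10.43] w 0.0417 q [-0.99  0.42  0.45  2.11  0.25  0.33  0.72]
d [-0.046  0.749  0.301] r [-0.017 -0.089  0.011] max 0.75
```

arm_command:
  deltas:
    - [-0.2,0,0.3,0,0,-0.05,0]
    - [-0.2,-0.03,0.6,0.1,-0.01,-0.09,0.01]
    - [-0.2,-0.04,0.75,0.2,-0.015,-0.09,0.01]
    - [-0.2,-0.046,0.75,0.25,-0.015,-0.09,0.01]
    - [-0.2,-0.046,0.75,0.25,-0.015,-0.09,0.01]

```text
clock: 23.52
position: [0.5525, 0.3273, 0.1636]
tool_rot: [-3.136, 0.486, 3.114]
force: [-0.8, -0.8, -8.5]
grip_width: 0.0424
```

```bash
python3 tray.py -4 37 70; python3 - <<'E'
from h import *
wshow("w10",[],(0.609,0.2919,-0.0272))
E
```

```text
[0.5736 0.3299 0.1219] [3.142 0.489 3.114]
t 23.52 pos [0.5525 0.3273 0.1636] rot [-3.1363  0.4859  3.1136] F [-0.82 -0.8  -8.45] w 0.0424 q [-1.17  0.6   0.51  1.98  0.24  0.29  0.54]
d [0.006 0.023 0.311] r [-0.007 -0.004 -0.001] max 0.31
```

View pics/w10o.png

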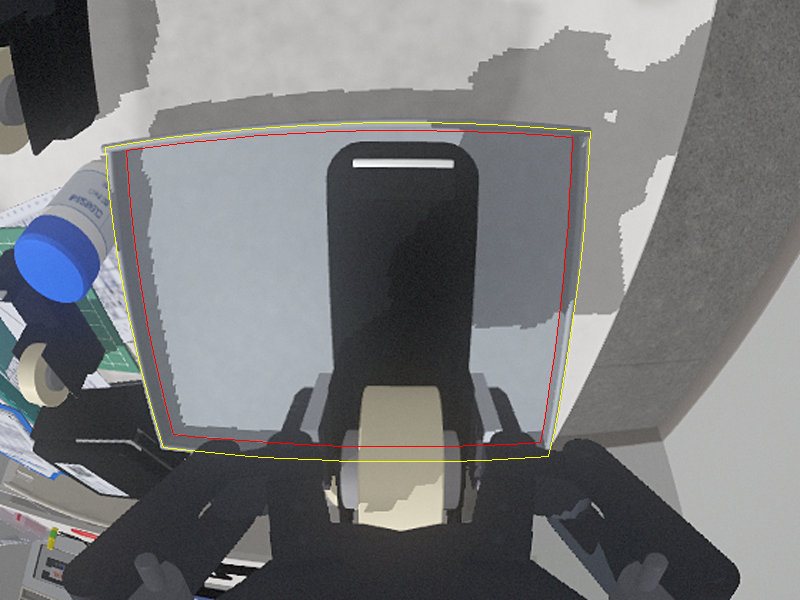

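arm_command:
  deltas:
    - [-0.2,0,0.01,0.1,0,0,0]
    - [-0.2,0.006,0.023,0.25,-0.007,-0.004,0]
    - [-0.2,0.006,0.023,0.36,-0.007,-0.004,0]
    - [-0.2,0.006,0.023,0.405,-0.007,-0.004,0]
    - [-0.2,0.006,0.023,0.415,-0.007,-0.004,0]
    - [-0.2,0.006,0.023,0.415,-0.007,-0.004,0]

```text
clock: 24.32
position: [0.5815, 0.331, 0.1095]
tool_rot: [3.139, 0.491, 3.113]
force: [0.4, 0.4, -9.7]
grip_width: 0.0418
```

```bash
python3 tray.py -4 37 51
```

```text
[0.5825 0.3296 0.1052] [3.142 0.489 3.114]
t 24.32 pos [0.5815 0.331  0.1095] rot [3.1388 0.4907 3.1132] F [ 0.36  0.44 -9.68] w 0.0418 q [-1.09  0.72  0.47  1.95  0.25  0.18  0.53]
d [ 0.007 -0.009  0.029] r [ 0.003  0.003 -0.001] max 0.03
```

arm_command:
  deltas:
    - [-0.2,0,-0.009,0.012,0,0,0]
    - [-0.2,0,-0.009,0.018,0,0,0]

```text
clock: 24.58
position: [0.5827, 0.3295, 0.1069]
tool_rot: [3.139, 0.491, 3.113]
force: [-0.3, 0.1, -9.1]
grip_width: 0.0419
```

```bash
python3 tray.py -4 37 51;python3 - <<'E'
from workcell import telemetry
print(telemetry.observe()['qpos'].round(4))
E
```

```text
[0.5825 0.3296 0.1052] [3.142 0.489 3.114]
t 24.57 pos [0.5827 0.3295 0.1069] rot [3.139  0.4905 3.1133] F [-0.27  0.14 -9.09] w 0.0419 q [-1.09  0.72  0.46  1.95  0.25  0.18  0.52]
d [0.006 0.001 0.01 ] r [ 0.003  0.002 -0.001] max 0.01
[-1.0852  0.7236  0.4645  1.9469  0.2534  0.179   0.5214]
```

arm_command:
  deltas:
    - [-0.2,0,0,0.006,0,0,0]
    - [-0.2,0,0,0.012,0,0,0]

```text
clock: 24.82
position: [0.5829, 0.3296, 0.1065]
tool_rot: [3.139, 0.49, 3.113]
force: [-41.7, -7.1, 50.3]
grip_width: 0.0423
```

```bash
python3 tray.py -4 37 51;python3 - <<'E'
from workcell import telemetry
print(telemetry.observe()['qpos'].round(4))
E
```

```text
[0.5825 0.3296 0.1052] [3.142 0.489 3.114]
t 24.82 pos [0.5829 0.3296 0.1065] rot [3.1386 0.4903 3.113 ] F [-41.75  -7.14  50.3 ] w 0.0423 q [-1.08  0.72  0.46  1.95  0.26  0.18  0.52]
d [ 0.006 -0.     0.007] r [ 0.003  0.002 -0.002] max 0.01
[-1.0834  0.7242  0.4625  1.9462  0.2577  0.1789  0.5172]
```

arm_command:
  deltas:
    - [-0.2,0,0,-0.007,0,0,0]
    - [-0.2,0,0,-0.007,0,0,0]

```text
clock: 25.08
position: [0.5829, 0.3297, 0.1066]
tool_rot: [3.139, 0.491, 3.113]
force: [-11.6, -1.1, 8.1]
grip_width: 0.0417
```

arm_command:
  deltas:
    - [-0.2,0.01,0,-0.0015,0,0,0]
    - [-0.2,0.025,0,-0.0015,0,0,0]
    - [-0.2,0.033,0,-0.0015,0,0,0]

```text
clock: 25.45
position: [0.579, 0.3301, 0.1045]
tool_rot: [3.138, 0.492, 3.113]
force: [-2.8, 0.2, 6.4]
grip_width: 0.0418
```

```bash
python3 tray.py -10.5 37 51;python3 - <<'E'
from workcell import telemetry
print(telemetry.observe()['qpos'].round(4))
from h import *
wshow("w11",[],(0.609,0.2919,-0.0272))
E
```

```text
[0.5768 0.3298 0.1021] [3.142 0.489 3.114]
t 25.45 pos [0.579  0.3301 0.1045] rot [3.1381 0.4916 3.1131] F [-2.76  0.21  6.41] w 0.0418 q [-1.09  0.73  0.46  1.96  0.28  0.17  0.49]
d [ 0.02  -0.002  0.007] r [ 0.004  0.004 -0.001] max 0.02
[-1.091   0.7251  0.4639  1.9555  0.2796  0.1707  0.4891]
```

View pics/w11o.png

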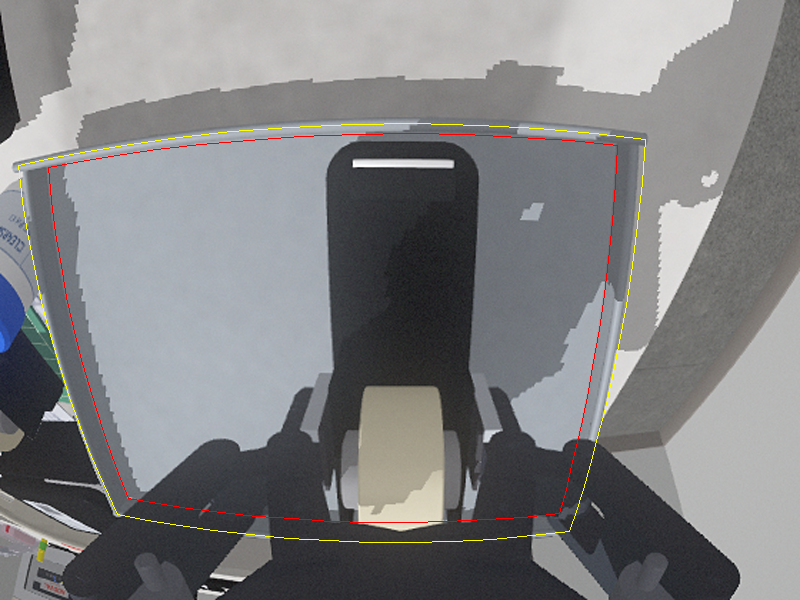

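arm_command:
  deltas:
    - [-0.2,0.01,0,-0.001,0,0,0]
    - [-0.2,0.01,0,-0.001,0,0,0]
    - [0.0,0.01,0,-0.001,0,0,0]
    - [0.2,0.01,0,-0.001,0,0,0]
    - [0.2,0.01,0,-0.001,0,0,0]

```text
clock: 26.12
position: [0.5774, 0.3297, 0.1034]
tool_rot: [3.139, 0.491, 3.113]
force: [-0.2, -0.1, -0.1]
grip_width: 0.051
```

```bash
python3 tray.py -10.5 37 51;python3 - <<'E'
from workcell import telemetry
print(telemetry.observe()['qpos'].round(4))
from h import *
wshow("w12",[],(0.609,0.2919,-0.0272))
E
```

```text
[0.5768 0.3298 0.1021] [3.142 0.489 3.114]
t 26.12 pos [0.5774 0.3297 0.1034] rot [3.139  0.4908 3.1132] F [-0.21 -0.07 -0.15] w 0.051 q [-1.09  0.73  0.46  1.96  0.29  0.17  0.48]
d [0.008 0.001 0.006] r [ 0.003  0.003 -0.001] max 0.01
[-1.092   0.7255  0.4628  1.9586  0.2899  0.1693  0.4771]
```

View pics/w12o.png

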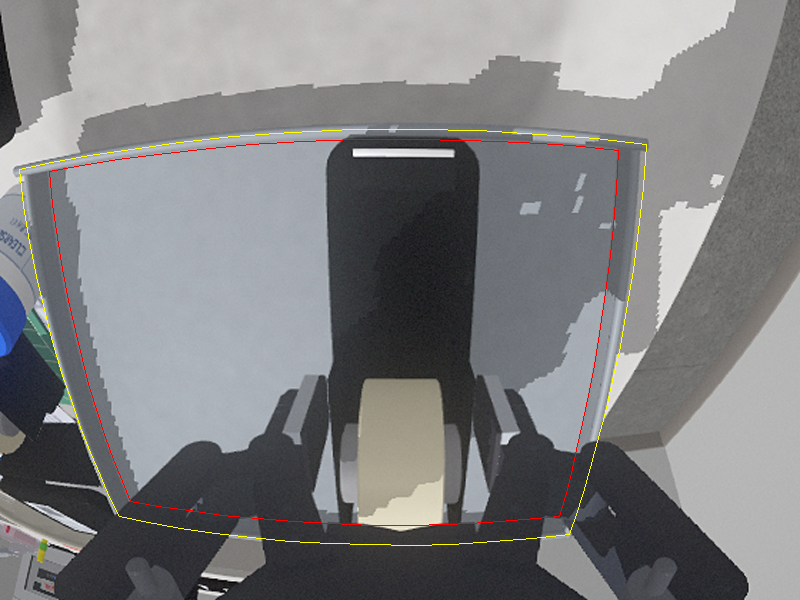

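arm_command:
  deltas:
    - [0.4,0,0,-0.02,0,0,0]
    - [0.45,0,0,-0.25,0,0,0]
    - [0.45,0,0,-0.6,0,0,0]
    - [0.45,0,0,-0.9,0,0.1,0]
    - [0.45,0.05,-0.2,-1,0,0.3,0]
    - [0.45,0.1,-0.5,-1,0,0.5,0]
    - [0.45,0.1,-0.8,-1,0,0.62,0]

```text
clock: 27.05
position: [0.4895, 0.212, 0.2292]
tool_rot: [3.137, 0.0, 3.117]
force: [1.6, -1.4, -0.4]
grip_width: 0.0619
```

```bash
python3 go.py 0.4435 0.133 0.17 2.954
```

```text
t 27.05 pos [0.4895 0.212  0.2292] rot [3.1365e+00 3.0000e-04 3.1173e+00] F [ 1.64 -1.36 -0.37] w 0.0619 q [-0.64  0.4   0.16  1.87 -0.09  0.87  1.11]
d [ 0.294 -0.536  0.392] r [ 0.006 -0.     0.208] max 0.54
```

arm_command:
  deltas:
    - [0.5,0.15,-0.3,0.1,0,0,0.1]
    - [0.5,0.25,-0.5,0.3,0,0,0.2]
    - [0.5,0.29,-0.53,0.4,0,0,0.208]
    - [0.5,0.29,-0.53,0.4,0,0,0.208]

```text
clock: 27.55
position: [0.4441, 0.1332, 0.1677]
tool_rot: [3.14, 0.002, 2.951]
force: [0.6, 0.8, 0.4]
grip_width: 0.0643
```

```bash
python3 - <<'E'
from h import *
wshow("w13",[(.4287+.003,.1355,2.9543)],(0.609,0.2919,-0.0272),(0.6632,-0.0489,-0.081))
E
python3 go.py 0.4435 0.133 0.0515 2.954
```

```text
t 27.6 pos [0.4448 0.1338 0.1683] rot [3.139  0.0034 2.9513] F [-0.69  0.3  -0.68] w 0.0641 q [-0.57  0.4   0.19  2.1  -0.12  0.65  1.08]
d [ 0.01  -0.009  0.779] r [ 0.003  0.004 -0.003] max 0.78
```

View pics/w13o.png

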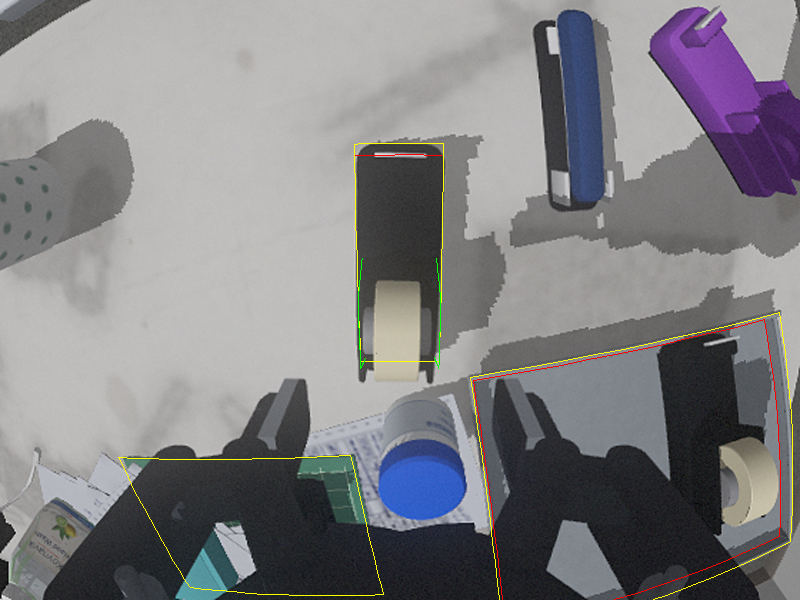

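arm_command:
  deltas:
    - [0.5,0.01,-0.009,0.25,0,0,0]
    - [0.5,0.01,-0.009,0.55,0,0,0]
    - [0.5,0.01,-0.009,0.75,0,0,0]
    - [0.3,0.01,-0.009,0.782,0,0,0]
    - [0.1,0.01,-0.009,0.782,0,0,0]
    - [-0.2,0.01,-0.009,0.782,0,0,0]
    - [-0.2,0.01,-0.009,0.782,0,0,0]
    - [-0.2,0.01,-0.009,0.782,0,0,0]
  newtons: 40

```text
clock: 28.6
position: [0.4441, 0.1332, 0.052]
tool_rot: [3.138, 0.005, 2.951]
force: [-0.8, 0.1, 10.4]
grip_width: 0.0421
```

```bash
python3 go.py 0.4435 0.043 0.0515 2.954
```

```text
t 28.6 pos [0.4441 0.1332 0.052 ] rot [3.1377 0.0051 2.9513] F [-0.83  0.11 10.44] w 0.0421 q [-0.51  0.62  0.11  2.16 -0.19  0.37  1.14]
d [-0.11  -0.591  0.002] r [ 0.005  0.006 -0.003] max 0.59
```

arm_command:
  deltas:
    - [-0.2,0,0,-0.003,0,0,0]
    - [-0.2,-0.005,-0.03,-0.003,0,0,0]
    - [-0.2,-0.015,-0.085,-0.003,0,0,0]
    - [-0.2,-0.026,-0.14,-0.003,0,0,0]

```text
clock: 29.1
position: [0.4441, 0.1122, 0.052]
tool_rot: [3.137, 0.005, 2.952]
force: [-0.6, 5.1, 10.2]
grip_width: 0.0424
```

arm_command:
  deltas:
    - [-0.2,-0.01,-0.055,-0.0005,0,0,0]
    - [-0.2,-0.02,-0.11,-0.0005,0,0,0]
    - [-0.2,-0.03,-0.165,-0.0005,0,0,0]

```text
clock: 29.48
position: [0.4439, 0.0869, 0.052]
tool_rot: [3.137, 0.005, 2.952]
force: [0.5, 5.0, 10.9]
grip_width: 0.0424
```

arm_command:
  deltas:
    - [-0.2,-0.01,-0.055,0,0,0,0]
    - [-0.2,-0.02,-0.11,0,0,0,0]
    - [-0.2,-0.03,-0.165,0,0,0,0]

```text
clock: 29.85
position: [0.4436, 0.0617, 0.052]
tool_rot: [3.137, 0.005, 2.952]
force: [0.2, 6.0, 12.0]
grip_width: 0.0427
```

arm_command:
  deltas:
    - [-0.2,-0.01,-0.055,0,0,0,0]
    - [-0.2,-0.02,-0.11,0,0,0,0]
    - [-0.2,-0.025,-0.14,0,0,0,0]

```text
clock: 30.22
position: [0.4434, 0.0402, 0.052]
tool_rot: [3.137, 0.006, 2.951]
force: [-0.1, 6.9, 13.9]
grip_width: 0.0422
```

arm_command:
  deltas:
    - [-0.2,0,0,0,0,0,0]
    - [-0.2,0,0,-0.15,0,0,0]
    - [-0.2,0,0,-0.45,0,0,0]
    - [-0.2,0,0.05,-0.8,0,0,0]
    - [-0.2,-0.1,0.2,-1,0,0,-0.1]
    - [-0.2,-0.2,0.35,-1,0,0,-0.2]
  newtons: 60

```text
clock: 30.98
position: [0.4824, 0.0861, 0.2039]
tool_rot: [3.138, 0.008, 3.111]
force: [0.7, 0.5, -7.9]
grip_width: 0.0422
```

```bash
python3 tray.py -6 -37 115
```

```text
[0.5487 0.2565 0.1607] [3.142 0.489 3.114]
t 30.98 pos [0.4824 0.0861 0.2039] rot [3.1382 0.0076 3.1107] F [ 0.69  0.51 -7.94] w 0.0422 q [-0.4   0.37  0.13  2.01 -0.07  0.76  1.31]
d [-0.405  1.148  0.295] r [ 0.003 -0.613 -0.006] max 1.15
```

arm_command:
  deltas:
    - [-0.2,-0.1,0.25,0,0,-0.1,0]
    - [-0.2,-0.2,0.55,0,0,-0.3,0]
    - [-0.2,-0.3,0.85,0.05,0,-0.5,0]
    - [-0.2,-0.4,1,0.1,0,-0.61,-0.006]
    - [-0.2,-0.4,1,0.1,0,-0.61,-0.006]

```text
clock: 31.6
position: [0.545, 0.2355, 0.1859]
tool_rot: [-3.141, 0.483, 3.117]
force: [-0.3, -0.6, -7.9]
grip_width: 0.0414
```

```bash
python3 tray.py -6 -37 80
```

```text
[0.5652 0.2561 0.1298] [3.142 0.489 3.114]
t 31.6 pos [0.545  0.2355 0.1859] rot [-3.1412  0.4833  3.1169] F [-0.32 -0.62 -7.89] w 0.0414 q [-1.04  0.47  0.5   2.12  0.33  0.22  0.6 ]
d [0.058 0.14  0.392] r [ 0.001 -0.007  0.003] max 0.39
```

```bash
cat > kin.py <<'E'
import numpy as np
from scipy.optimize import least_squares
from scipy.spatial.transform import Rotation as Ro
D=[([-1.40616,.52201,-.03632,1.60001,.02118,1.02111,-.11283],[.14538,.60752,.24773],[-3.14045,0,2.90671]),
([-.77,.27,.07,2.1,-.03,.77,.68],[.3691,.2436,.2189],[3.1406,.0015,2.943]),
([-.52,.33,.12,2.08,-.06,.73,1.01],[.4385,.136,.1986],[-3.1412,-.0009,2.9532]),
([-.08,.61,.01,2.18,-.02,.35,1.86],[.45,-.025,.0506],[3.1415,-.0002,-2.7869]),
([-.18,.42,.07,2.04,-.04,.68,1.76],[.4869,.0023,.1658],[-3.1411,.0024,-2.866]),
([.06,.51,.29,1.92,-.21,.75,1.52],[.4973,-.2044,.1694],[3.1413,-.0004,2.6173]),
([.14,.7,.21,1.97,-.28,.51,1.59],[.496,-.2108,.0533],[3.1412,.0007,2.6087]),
([-.23,.68,.21,1.54,-.16,.94,1.52],[.6707,.0052,.1784],[-3.141,-.0013,3.0555]),
([-.99,.42,.45,2.11,.25,.33,.72],[.5274,.2193,.1975],[-3.1242,.4183,3.1235]),
([-1.0852,.7236,.4645,1.9469,.2534,.179,.5214],[.5827,.3295,.1069],[3.139,.4905,3.1133]),
([-1.092,.7255,.4628,1.9586,.2899,.1693,.4771],[.5774,.3297,.1034],[3.139,.4908,3.1132]),
([-1.04,.47,.5,2.12,.33,.22,.6],[.545,.2355,.1859],[-3.1412,.4833,3.1169])]
def rz(a): return Ro.from_rotvec([0,0,a])
def ry(a): return Ro.from_rotvec([0,a,0])
def fk(q,L,s):
    h,L1,L2,L3,a1,a2,a3,a4=L
    R=rz(s[0]*q[0]); p=np.array([0,0,h])+R.apply([a4,0,0])
    R=R*ry(s[1]*q[1])*rz(s[2]*q[2]); p=p+R.apply([a1,0,L1])
    R=R*ry(s[3]*q[3]); p=p+R.apply([a2,0,0])
    R=R*rz(s[4]*q[4]); p=p+R.apply([0,0,L2])
    R=R*ry(s[5]*q[5])*rz(s[6]*q[6]); p=p+R.apply([0,0,L3])
    return p,R
def pose_err(q,L,s,p,e,off):
    pp,R=fk(q,L,s); Rm=Ro.from_euler('xyz',e)
    return np.r_[(pp-p)*5,((R*rz(off)).inv()*Rm).as_rotvec()]
E
python3 - <<'E'
from kin import *
import itertools
best=[]
for s in itertools.product([1,-1],repeat=4):
    # s: J1,J3,J5,J7 signs ; pitch signs +1
    S=[s[0],1,s[1],1,s[2],1,s[3]]
    for off in(0,np.pi/2,np.pi,-np.pi/2):
        f=lambda v:np.concatenate([pose_err(q,v[:8],S,np.array(p),e,v[8]) for q,p,e in D])
        r=least_squares(f,[.35,.42,.42,.3,0,0,0,0,off],max_nfev=60); best.append((r.cost,s,off,r.x.round(4)))
best.sort(key=lambda b:b[0])
for b in best[:4]: print(b)
E
```

```text
(np.float64(0.258039225897987), (-1, -1, -1, -1), 0, array([ 0.403 ,  0.5276,  0.4599,  0.3216,  0.0804, -0.0045,  4.2623,
       -0.0967,  1.5683]))
(np.float64(0.258039225897987), (-1, -1, -1, -1), 1.5707963267948966, array([ 0.403 ,  0.5276,  0.4599,  0.3216,  0.0804, -0.0045,  1.7508,
       -0.0967,  1.5683]))
(np.float64(0.25803922589798706), (-1, -1, -1, -1), 3.141592653589793, array([ 0.403 ,  0.5276,  0.4599,  0.3216,  0.0804, -0.0045,  3.6451,
       -0.0967,  1.5683]))
(np.float64(0.25803922589798706), (-1, -1, -1, -1), -1.5707963267948966, array([ 4.03000e-01,  5.27600e-01,  4.59900e-01,  3.21600e-01,
        8.04000e-02, -4.50000e-03,  2.02523e+01, -9.67000e-02,
        1.56830e+00]))
```

```bash
python3 - <<'E'
from kin import *
import itertools
# generic: PoE fit: axes free
def F(v,full=False):
    W=v[:21].reshape(7,3); P=v[21:42].reshape(7,3); p0=v[42:45]; R0=Ro.from_rotvec(v[45:48])
    out=[]
    for q,p,e in D:
        R=R0; x=p0.copy()
        for i in range(6,-1,-1):
            w=W[i]/np.linalg.norm(W[i]); r=Ro.from_rotvec(w*q[i]); x=r.apply(x-P[i])+P[i]; R=r*R
        out.append(np.r_[(x-p)*5,(R.inv()*Ro.from_euler('xyz',e)).as_rotvec()])
    return np.concatenate(out)
L=[.403,.5276,.4599,.3216]
W0=np.array([[0,0,-1],[0,1,0],[0,0,-1],[0,1,0],[0,0,-1],[0,1,0],[0,0,-1]],float)
z=np.cumsum(L)
P0=np.array([[0,0,0],[0,0,z[0]],[0,0,0],[0,0,z[1]],[0,0,0],[0,0,z[2]],[0,0,0]],float)
v0=np.r_[W0.ravel(),P0.ravel(),[0,0,z[3]],[0,0,np.pi/2]]
print((F(v0)).reshape(-1,6).round(2))
reg=lambda v:np.r_[F(v),.05*(v-v0)]
r=least_squares(reg,v0,loss='linear'); print(r.cost); print(r.x[:21].reshape(7,3).round(2)); print(r.x[21:42].reshape(7,3).round(3),r.x[42:]); print(F(r.x).reshape(-1,6).round(2))
E
```

```text
[[-0.27  0.2   0.25 -0.    0.   -0.  ]
 [-0.1   0.29  0.21  0.   -0.   -0.01]
 [-0.    0.3   0.2   0.    0.   -0.01]
 [ 0.05  0.29  0.16  0.    0.   -0.01]
 [ 0.08  0.29  0.2  -0.   -0.   -0.  ]
 [ 0.17  0.25  0.16  0.   -0.01  0.  ]
 [ 0.12  0.24  0.14 -0.   -0.01  0.  ]
 [ 0.11  0.29  0.21 -0.    0.    0.01]
 [-0.05  0.23  0.16 -0.01 -0.    0.  ]
 [-0.09  0.21  0.14  0.    0.    0.  ]
 [-0.09  0.2   0.14 -0.   -0.   -0.  ]
 [-0.06  0.21  0.17 -0.    0.   -0.01]]
0.0006447047196701248
[[-0.01 -0.   -1.  ]
 [ 0.02  1.   -0.  ]
 [ 0.01 -0.03 -1.  ]
 [-0.    1.    0.01]
 [-0.01  0.04 -1.  ]
 [ 0.01  1.    0.02]
 [-0.01  0.03 -1.  ]]
[[-1.40e-02  1.00e-03  0.00e+00]
 [ 9.00e-03 -0.00e+00  3.31e-01]
 [ 1.00e-02 -3.90e-02  1.00e-03]
 [ 1.10e-02  1.00e-03  8.53e-01]
 [-1.00e-03 -2.60e-02 -1.00e-03]
 [ 1.40e-02  3.00e-03  1.27e+00]
 [ 9.00e-03 -2.90e-02 -1.00e-03]] [ 0.02457361 -0.07514812  1.58353671  0.02950516 -0.02054475  1.54567783]
[[-0.    0.   -0.   -0.    0.   -0.  ]
 [-0.01 -0.   -0.   -0.    0.   -0.  ]
 [ 0.01 -0.    0.    0.    0.01 -0.  ]
 [ 0.    0.   -0.    0.   -0.   -0.  ]
 [-0.    0.    0.01 -0.   -0.    0.  ]
 [ 0.01  0.01 -0.    0.   -0.    0.  ]
 [-0.01 -0.01  0.   -0.   -0.    0.01]
 [ 0.   -0.    0.    0.    0.    0.  ]
 [ 0.    0.   -0.01 -0.   -0.    0.  ]
 [-0.    0.    0.    0.   -0.   -0.  ]
 [-0.    0.    0.    0.   -0.   -0.  ]
 [ 0.   -0.01  0.    0.    0.   -0.  ]]
```

```bash
cat >> kin.py <<'E'
def Ffull(v):
    W=v[:21].reshape(7,3); P=v[21:42].reshape(7,3); p0=v[42:45]; R0=Ro.from_rotvec(v[45:48])
    return W,P,p0,R0
def FK(v,q):
    W,P,p0,R0=Ffull(v); R=R0; x=p0.copy()
    for i in range(6,-1,-1):
        w=W[i]/np.linalg.norm(W[i]); r=Ro.from_rotvec(w*q[i]); x=r.apply(x-P[i])+P[i]; R=r*R
    return x,R
def calib():
    L=[.403,.5276,.4599,.3216]
    W0=np.array([[0,0,-1],[0,1,0],[0,0,-1],[0,1,0],[0,0,-1],[0,1,0],[0,0,-1]],float); z=np.cumsum(L)
    P0=np.array([[0,0,0],[0,0,z[0]],[0,0,0],[0,0,z[1]],[0,0,0],[0,0,z[2]],[0,0,0]],float)
    v0=np.r_[W0.ravel(),P0.ravel(),[0,0,z[3]],[0,0,np.pi/2]]
    def f(v):
        o=[]
        for q,p,e in D:
            x,R=FK(v,q); o.append(np.r_[(x-p)*5,(R.inv()*Ro.from_euler('xyz',e)).as_rotvec()])
        return np.r_[np.concatenate(o),.05*(v-v0)]
    return least_squares(f,v0).x
LO=np.array([-2.91,-.3,-1.5,.17,-1.26,.16,-2.52]);HI=np.array([2.91,2.13,1.42,2.43,4.41,1.93,2.52])
def ik3(v,p,R,j3,q0):
    q0=np.array(q0,float); q0[2]=j3; idx=[0,1,3,4,5,6]
    def f(u):
        q=q0.copy(); q[idx]=u; x,Rr=FK(v,q); return np.r_[(x-p)*5,(Rr.inv()*R).as_rotvec()]
    r=least_squares(f,q0[idx]); q=q0.copy(); q[idx]=r.x; return q,r.cost
E
python3 - <<'E'
from kin import *; from tray import tray_pose
v=calib(); np.save('kin.npy',v)
for xl,yl,zl in((-10,37,52),(-10,-37,52),(-10,-37,120),(-10,105,52)):
    p,R=tray_pose(xl/1e3,yl/1e3,zl/1e3); print(xl,yl,zl)
    q=np.array([-1.04,.6,.5,2.0,.3,.2,.6])
    for j3 in list(np.arange(.5,-1.5,-.25))+[None]+list(np.arange(.5,1.4,.25)):
        if j3 is None: q=np.array([-1.04,.6,.5,2.0,.3,.2,.6]); continue
        q,c=ik3(v,p,R,j3,q)
        if c<1e-6: print(q.round(2), 'ok' if (q>LO).all() and (q<HI).all() else '')
E
```

```text
-10 37 52
[-1.11  0.74  0.5   1.96  0.15  0.16  0.61] ok
[-0.97  0.69  0.25  1.95  0.84  0.26 -0.04] ok
[-0.8   0.66  0.    1.94  1.1   0.39 -0.26] ok
[-0.62  0.67 -0.25  1.92  1.24  0.52 -0.36] ok
[-0.45  0.7  -0.5   1.91  1.34  0.67 -0.4 ] ok
[-0.28  0.77 -0.75  1.89  1.43  0.83 -0.41] ok
[-0.13  0.88 -1.    1.88  1.52  1.02 -0.41] ok
[-0.01  1.04 -1.25  1.87  1.63  1.25 -0.38] ok
[-1.11  0.74  0.5   1.96  0.15  0.16  0.61] ok
[-1.25  0.82  0.75  2.01 -0.99  0.2   1.71] ok
[-1.39  0.97  1.    2.03 -1.44  0.41  2.08] 
[-1.47  1.19  1.25  2.04 -1.61  0.69  2.16] 
-10 -37 52
[-1.02  0.69  0.5   2.08  0.07  0.06  0.8 ] 
[-0.88  0.64  0.25  2.07  1.18  0.18 -0.31] ok
[-0.7   0.62  0.    2.06  1.33  0.31 -0.42] ok
[-0.52  0.62 -0.25  2.04  1.4   0.45 -0.45] ok
[-0.34  0.65 -0.5   2.03  1.45  0.59 -0.45] ok
[-0.16  0.72 -0.75  2.01  1.5   0.75 -0.44] ok
[-0.    0.83 -1.    2.    1.57  0.95 -0.42] ok
[ 0.13  0.99 -1.25  1.98  1.65  1.18 -0.37] ok
[-1.02  0.69  0.5   2.08  0.07  0.06  0.8 ] 
[-1.17  0.79  0.75  2.14 -1.65  0.19  2.47] 
[-1.3   0.94  1.    2.15 -1.72  0.42  2.47] 
[-1.39  1.
[... 478 characters left out ...]
0.6   0.75  2.14 -0.58  0.17  1.44] ok
[-1.36  0.73  1.    2.18 -1.27  0.31  2.11] 
[-1.46  0.94  1.25  2.19 -1.52  0.57  2.29] 
-10 105 52
[-1.18  0.79  0.5   1.84  0.13  0.26  0.56] ok
[-1.03  0.73  0.25  1.82  0.65  0.34  0.08] ok
[-0.87  0.71  0.    1.81  0.94  0.46 -0.16] ok
[-0.71  0.72 -0.25  1.8   1.12  0.59 -0.28] ok
[-0.54  0.75 -0.5   1.78  1.25  0.74 -0.34] ok
[-0.38  0.82 -0.75  1.77  1.37  0.9  -0.38] ok
[-0.24  0.93 -1.    1.76  1.49  1.09 -0.39] ok
[-0.13  1.08 -1.25  1.75  1.62  1.31 -0.37] ok
[-1.18  0.79  0.5   1.84  0.13  0.26  0.56] ok
[-1.32  0.87  0.75  1.87 -0.64  0.28  1.27] ok
[-1.44  1.02  1.    1.9  -1.19  0.44  1.74] ok
[-1.52  1.22  1.25  1.91 -1.47  0.7   1.91]
```

```bash
cat >> kin.py <<'E'
def jac(v,q):
    x0,R0=FK(v,q); J=np.zeros((6,7))
    for i in range(7):
        d=np.array(q,float); d[i]+=1e-5; x,R=FK(v,d); J[:3,i]=(x-x0)/1e-5; J[3:,i]=(R*R0.inv()).as_rotvec()/1e-5
    return x0,R0,J
def follow(v,q,p,R,n=15,lam=0.0,W=None,rest=None,k=0):
    q=np.array(q,float); x0,R0=FK(v,q); dr=(R*R0.inv()).as_rotvec()
    for i in range(1,n+1):
        xt=x0+(np.array(p)-x0)*i/n; Rt=Ro.from_rotvec(dr*i/n)*R0
        for _ in range(2):
            x,Rr,J=jac(v,q); e=np.r_[xt-x,(Rt*Rr.inv()).as_rotvec()]
            Wi=np.eye(7) if W is None else np.diag(W)
            Jp=Wi@J.T@np.linalg.inv(J@Wi@J.T+lam*np.eye(6))
            q=q+Jp@e
            if rest is not None: q=q+(np.eye(7)-np.linalg.pinv(J)@J)@(k*(rest-q))
    return q
E
python3 - <<'E'
from kin import *
v=np.load('kin.npy')
E=lambda *e:Ro.from_euler('xyz',e)
segs=[([-.39,.44,.15,1.91,-.09,.81,1.37],[.5274,.2193,.1975],E(-3.1242,.4183,3.1235),[-.99,.42,.45,2.11,.25,.33,.72]),
([-.99,.42,.45,2.11,.25,.33,.72],[.5525,.3273,.1636],E(-3.1363,.4859,3.1136),[-1.17,.6,.51,1.98,.24,.29,.54]),
([-1.17,.6,.51,1.98,.24,.29,.54],[.5815,.331,.1095],E(3.1388,.4907,3.1132),[-1.09,.72,.47,1.95,.25,.18,.53]),
([-.4,.37,.13,2.01,-.07,.76,1.31],[.545,.2355,.1859],E(-3.1412,.4833,3.1169),[-1.04,.47,.5,2.12,.33,.22,.6]),
([-.12,.43,.35,2.0,-.21,.74,1.4],[.6146,-.0325,.1779],E(3.141,-.0008,3.0606),[-.18,.6,.21,1.7,-.15,.86,1.58]),
([-.51,.62,.11,2.16,-.19,.37,1.14],[.4824,.0861,.2039],E(3.1382,.0076,3.1107),[-.4,.37,.13,2.01,-.07,.76,1.31])]
for q,p,R,qt in segs:
    print('pred',follow(v,q,p,R).round(2),'true',qt)
E
```

```text
pred [-1.    0.42  0.46  2.11  0.23  0.32  0.74] true [-0.99, 0.42, 0.45, 2.11, 0.25, 0.33, 0.72]
pred [-1.17  0.6   0.53  1.99  0.23  0.28  0.56] true [-1.17, 0.6, 0.51, 1.98, 0.24, 0.29, 0.54]
pred [-1.1   0.72  0.48  1.95  0.23  0.18  0.54] true [-1.09, 0.72, 0.47, 1.95, 0.25, 0.18, 0.53]
pred [-1.06  0.48  0.53  2.12  0.27  0.22  0.66] true [-1.04, 0.47, 0.5, 2.12, 0.33, 0.22, 0.6]
pred [-0.19  0.6   0.21  1.7  -0.16  0.87  1.58] true [-0.18, 0.6, 0.21, 1.7, -0.15, 0.86, 1.58]
pred [-0.41  0.37  0.15  2.01 -0.08  0.77  1.32] true [-0.4, 0.37, 0.13, 2.01, -0.07, 0.76, 1.31]
```

```bash
cat > search.py <<'E'
from kin import *; from tray import tray_pose
from workcell import telemetry
v=np.load('kin.npy'); q0=telemetry.observe()['qpos']; rng=np.random.default_rng(0)
pu,R=tray_pose(-.006,-.037,.120); pd,_=tray_pose(-.010,-.037,.052); print(q0.round(3))
res=[]
import time; t=time.time()
def marg(q): return min((q-LO).min(),(HI-q).min())
while time.time()-t<300:
    n=rng.integers(1,3); q=q0; ok=True; wp=[]; 
    for i in range(n):
        p=np.array([rng.uniform(.45,.62),rng.uniform(0,.33),rng.uniform(.22,.36)])
        rv=np.array([rng.uniform(-.6,.6),rng.uniform(-.6,.6),rng.uniform(-.9,.9)])
        Rw=R*Ro.from_rotvec(rv); q=follow(v,q,p,Rw,8); 
        if marg(q)<.03 or np.linalg.norm(FK(v,q)[0]-p)>.003: ok=False;break
        wp.append((p,rv,q))
    if not ok: continue
    q=follow(v,q,pu,R,8); m1=marg(q); q2=follow(v,q,pd,R,5); m2=marg(q2)
    if min(m1,m2)>.05: res.append((min(m1,m2)-.05*n,wp,q,q2))
res.sort(key=lambda r:-r[0])
for r in res[:5]:
    print(round(r[0],3)); 
    for p,rv,q in r[1]: print('  ',p.round(3),rv.round(2),q.round(2))
    print('  up',r[2].round(2),'down',r[3].round(2))
E
OMP_NUM_THREADS=1 python3 search.py
```

```text
[-1.043  0.475  0.495  2.115  0.327  0.225  0.601]
0.296
   [0.486 0.037 0.33 ] [-0.43  0.08 -0.32] [ 0.66  0.13 -0.64  2.08 -0.56  0.69  2.39]
   [0.49  0.119 0.301] [ 0.46 -0.34 -0.63] [-0.25  0.31 -0.83  2.36  1.46  1.21 -0.06]
  up [-0.11  0.59 -0.85  2.03  1.33  0.79 -0.33] down [-0.14  0.73 -0.77  2.01  1.51  0.77 -0.44]
0.283
   [0.566 0.065 0.342] [-0.58 -0.01 -0.27] [ 0.96  0.44 -1.13  1.91 -0.28  0.59  2.12]
   [0.503 0.006 0.305] [ 0.38 -0.02 -0.52] [ 0.02  0.14 -0.62  2.22  1.08  0.82  0.59]
  up [-0.26  0.53 -0.63  2.05  1.27  0.66 -0.3 ] down [-0.29  0.67 -0.57  2.02  1.46  0.64 -0.45]
0.275
   [0.594 0.056 0.242] [-0.6  -0.14 -0.3 ] [ 1.03  0.84 -1.36  1.99  0.64  0.34  1.48]
   [0.603 0.299 0.313] [0.16 0.46 0.29] [-0.21  0.64 -0.69  1.29  0.47  1.37  0.33]
  up [-0.36  0.51 -0.5   2.05  1.23  0.6  -0.28] down [-0.38  0.64 -0.43  2.03  1.44  0.56 -0.45]
0.274
   [0.516 0.182 0.228] [-0.59 -0.03 -0.42] [ 0.71  0.6  -1.19  2.13  0.45  0.21  1.44]
   [0.516 0.124 0.319] [-0.41  0.55 -0.77] [ 0.54  0.64 -1.24  1.58  0.39  1.34  1.65]
  up [-0.37  0.5  -0.49  2.06  1.22  0.59 -0.27] down [-0.39  0.64 -0.42  2.03  1.43  0.55 -0.45]
0.213
   [0.486 0.191 0.285] [-0.53  0.09 -0.39] [ 0.59  0.32 -1.01  2.09 -0.27  0.43  1.96]
   [0.499 0.071 0.31 ] [ 0.57 -0.1   0.28] [-0.5   0.28 -0.28  2.05  0.91  1.15 -0.22]
  up [-0.46  0.49 -0.36  2.06  1.18  0.53 -0.25] down [-0.49  0.62 -0.29  2.04  1.41  0.47 -0.45]
```

```bash
cat > search2.py <<'E'
from kin import *; from tray import tray_pose
from workcell import telemetry
v=np.load('kin.npy'); q0=telemetry.observe()['qpos']; rng=np.random.default_rng(1)
pu,R=tray_pose(-.006,-.037,.120); pd,_=tray_pose(-.010,-.037,.052)
res=[]
import time; t=time.time()
def marg(q): return min((q-LO).min(),(HI-q).min())
def fol(q,p,Rt,n):
    x0,R0=FK(v,q); dr=(Rt*R0.inv()).as_rotvec(); m=9; tr=0
    for i in range(1,n+1):
        qn=follow(v,q,x0+(p-x0)*i/n,Ro.from_rotvec(dr*i/n)*R0,1); tr=max(tr,abs(qn-q).max()); q=qn; m=min(m,marg(q))
    return q,m,tr
while time.time()-t<400:
    n=rng.integers(1,4); q=q0; m=9; tr=0; wp=[]
    for i in range(n):
        p=np.array([rng.uniform(.47,.68),rng.uniform(0,.33),rng.uniform(.22,.36)])
        rv=np.array([rng.uniform(-.5,.5),rng.uniform(-.1,.6),rng.uniform(-.8,.8)])
        q,mm,t1=fol(q,p,R*Ro.from_rotvec(rv),8); m=min(m,mm); tr=max(tr,t1); wp.append((p,rv,q))
        if m<.03 or tr>.25: break
    if m<.03 or tr>.25: continue
    q,m1,t1=fol(q,pu,R,8); q2,m2,t2=fol(q,pd,R,5)
    if t1>.3 or min(m1,m2)<.02: continue
    res.append((min(m1,m2),wp,q,q2,tr,t1))
res.sort(key=lambda r:-r[0]); print(len(res))
for r in res[:6]:
    print(np.round([r[0],r[4],r[5]],3)); 
    for p,rv,q in r[1]: print('  ',p.round(3),rv.round(2),q.round(2))
    print('  up',r[2].round(2),'down',r[3].round(2))
E
OMP_NUM_THREADS=1 python3 search2.py
```

```text
7
[0.202 0.217 0.084]
   [0.646 0.164 0.261] [-0.47  0.08  0.22] [ 0.39  0.51 -0.76  1.88 -0.13  0.31  1.35]
   [0.512 0.324 0.336] [-0.18  0.27 -0.22] [-0.28  0.31 -0.5   1.71  0.22  0.9   0.94]
   [0.547 0.168 0.274] [ 0.49 -0.04  0.65] [-0.66  0.44 -0.09  1.8   0.69  1.1  -0.38]
  up [-0.6   0.47 -0.18  2.07  1.11  0.45 -0.19] down [-0.64  0.62 -0.09  2.05  1.36  0.36 -0.44]
[0.141 0.191 0.224]
   [0.61  0.022 0.261] [-0.24  0.19  0.65] [ 0.24  0.36 -0.31  1.94 -0.37  0.49  1.23]
   [0.542 0.251 0.35 ] [-0.37  0.38  0.62] [-0.05  0.25 -0.38  1.85 -0.4   0.71  0.89]
   [0.513 0.022 0.355] [0.44 0.37 0.1 ] [-0.27  0.27 -0.19  1.76  0.46  1.27  0.7 ]
  up [-0.66  0.47 -0.09  2.08  1.07  0.41 -0.16] down [-0.72  0.62  0.02  2.06  1.32  0.3  -0.42]
[0.097 0.226 0.251]
   [0.519 0.177 0.269] [-0.49  0.49  0.27] [ 0.21  0.39 -0.47  1.91 -0.5   0.77  1.54]
   [0.47  0.125 0.325] [ 0.09  0.31 -0.58] [-0.23  0.16 -0.38  1.94  0.39  0.99  1.27]
  up [-0.7   0.47 -0.03  2.08  1.04  0.39 -0.14] down [-0.78  0.62  0.1   2.06  1.29  0.26 -0.4 ]
[0.081 0.2   0.126]
   [0.479 0.007 0.263] [-0.22  
[... 295 characters left out ...]
  -0.71] [ 0.18  0.36 -0.64  1.81 -0.06  0.57  2.02]
   [0.563 0.277 0.316] [ 0.42  0.32 -0.4 ] [-0.72  0.54 -0.13  1.48  0.55  1.38  0.82]
   [0.492 0.146 0.229] [ 0.38 -0.08  0.66] [-0.86  0.37  0.12  2.09  0.75  0.8  -0.54]
  up [-0.73  0.47  0.    2.08  1.02  0.37 -0.12] down [-0.82  0.63  0.16  2.06  1.26  0.23 -0.37]
[0.058 0.205 0.172]
   [0.651 0.07  0.246] [-0.3   0.1  -0.13] [ 0.31  0.47 -0.54  1.83 -0.02  0.48  1.63]
   [0.514 0.106 0.3  ] [ 0.1   0.6  -0.56] [-0.16  0.4  -0.38  1.68  0.34  1.27  1.39]
   [0.658 0.08  0.249] [0.39 0.3  0.32] [-0.32  0.59 -0.1   1.52  0.45  1.1   0.52]
  up [-0.74  0.47  0.01  2.08  1.01  0.37 -0.11] down [-0.83  0.63  0.17  2.06  1.25  0.22 -0.37]
```

```bash
cat > wp.py <<'E'
import sys; from tray import *
a=[float(x) for x in sys.argv[1:]]
_,R=tray_pose(0,0,0); deltas(a[:3],R*Ro.from_rotvec(a[3:6]))
E
python3 wp.py .479 .007 .263 -.22 .45 .27
```

```text
t 31.6 pos [0.545  0.2355 0.1859] rot [-3.1412  0.4833  3.1169] F [-0.32 -0.62 -7.89] w 0.0414 q [-1.04  0.47  0.5   2.12  0.33  0.22  0.6 ]
d [ 0.117 -1.534 -0.641] r [-0.281  0.566  0.346] max 1.53
```

arm_command:
  deltas:
    - [-0.2,0.02,-0.2,-0.1,-0.035,0.07,0.045]
    - [-0.2,0.03,-0.45,-0.2,-0.08,0.16,0.1]
    - [-0.2,0.05,-0.7,-0.29,-0.125,0.255,0.155]
    - [-0.2,0.075,-0.98,-0.41,-0.18,0.36,0.22]

```text
clock: 32.1
position: [0.5165, 0.1236, 0.2176]
tool_rot: [3.01, 0.256, 2.987]
force: [0.6, -1.6, -9.0]
grip_width: 0.0419
```

```bash
python3 wp.py .479 .007 .263 -.22 .45 .27
```

```text
t 32.1 pos [0.5165 0.1236 0.2176] rot [3.0097 0.2562 2.9868] F [ 0.63 -1.58 -9.04] w 0.0419 q [-0.37  0.3   0.02  2.1  -0.    0.45  1.09]
d [ 0.046 -0.757 -0.428] r [-0.171  0.292  0.166] max 0.76
```

arm_command:
  deltas:
    - [-0.2,0.02,-0.3,-0.15,-0.07,0.1,0.06]
    - [-0.2,0.035,-0.6,-0.32,-0.13,0.2,0.12]
    - [-0.2,0.046,-0.75,-0.43,-0.17,0.29,0.166]
    - [-0.2,0.046,-0.75,-0.43,-0.17,0.29,0.166]

```text
clock: 32.6
position: [0.4801, 0.0035, 0.2642]
tool_rot: [2.865, 0.01, 2.896]
force: [1.6, 1.3, -8.9]
grip_width: 0.0421
```

```bash
python3 wp.py .532 .024 .303 .36 .01 -.36; sed -i 's/time.time()-t<400/time.time()-t<250/; s/integers(1,4)/integers(1,3)/' search2.py;  OMP_NUM_THREADS=1 python3 search2.py
```

```text
t 32.6 pos [0.4801 0.0035 0.2642] rot [2.865  0.0098 2.8956] F [ 1.64  1.34 -8.85] w 0.0421 q [ 0.12  0.26 -0.09  2.   -0.33  0.84  1.57]
d [-0.305  0.278 -0.187] r [ 0.83  -0.563 -0.7  ] max 0.3
52
[0.165 0.241 0.165]
   [0.472 0.02  0.323] [ 0.01 -0.05  0.36] [-0.16 -0.05 -0.14  2.27  0.4   0.44  0.55]
  up [-0.56  0.48 -0.23  2.07  1.13  0.47 -0.21] down [-0.6   0.62 -0.14  2.05  1.37  0.39 -0.44]
[0.153 0.191 0.155]
   [0.472 0.056 0.311] [ 0.49  0.03 -0.69] [-0.6   0.15 -0.18  2.24  1.01  0.97  0.64]
  up [-0.65  0.47 -0.11  2.08  1.08  0.42 -0.17] down [-0.7   0.62  0.    2.06  1.33  0.31 -0.42]
[0.151 0.174 0.115]
   [0.484 0.058 0.359] [ 0.43  0.04 -0.02] [-0.52  0.1  -0.14  2.04  0.73  1.05  0.39]
  up [-0.65  0.47 -0.11  2.08  1.07  0.42 -0.17] down [-0.71  0.62  0.01  2.06  1.33  0.31 -0.42]
[0.147 0.179 0.144]
   [0.472 0.157 0.351] [ 0.43  0.   -0.47] [-0.69  0.17 -0.24  2.04  0.85  1.13  0.52]
   [0.561 0.255 0.339] [ 0.38  0.02 -0.3 ] [-0.7   0.39 -0.21  1.72  0.8   1.16  0.47]
  up [-0.65  0.47 -0.1   2.08  1.07  0.42 -0.16] down [-0.71  0.62  0.01  2.06  1.33  0.31 -0.42]
[0.139 0.177 0.046]
   [0.489 0.193 0.353] [ 0.34 -0.01 -0.33] [-0.7   0.19 -0.21  1.97  0.78  1.08  0.46]
   [0.568 0.206 0.289] [ 0.18 -0.08  0.1 ] [-0.63  0.31 -0.12  1.96  0.84  0.75  0.06]
  up [-0.66  0.47 -0.09  2.08  1.07  0.41 -0.16] down [-0.72  0.62  0.03  2.06  1.32  0.3  -0.42]
[0.138 0.167 0.103]
   [0.499 0.062 0.344] [ 0.35 -0.   -0.07] [-0.51  0.1  -0.12  2.09  0.76  0.91  0.42]
  up [-0.66  0.47 -0.09  2.08  1.07  0.41 -0.16] down [-0.72  0.62  0.03  2.06  1.32  0.3  -0.42]
```

```bash
python3 wp.py .49 .06 .35 .4 0 -.05
```

```text
t 32.6 pos [0.4801 0.0035 0.2642] rot [2.865  0.0098 2.8956] F [ 1.64  1.34 -8.85] w 0.0421 q [ 0.12  0.26 -0.09  2.   -0.33  0.84  1.57]
d [ 0.022  0.523 -0.446] r [ 0.787 -0.626 -0.301] max 0.52
```

arm_command:
  deltas:
    - [-0.2,0,0.07,-0.06,0.11,-0.09,-0.04]
    - [-0.2,0.01,0.15,-0.13,0.225,-0.18,-0.085]
    - [-0.2,0.01,0.225,-0.19,0.34,-0.27,-0.13]
    - [-0.2,0.015,0.3,-0.255,0.45,-0.36,-0.17]
    - [-0.2,0.02,0.375,-0.32,0.56,-0.45,-0.215]
    - [-0.2,0.02,0.45,-0.38,0.675,-0.54,-0.26]
    - [-0.2,0.022,0.52,-0.445,0.787,-0.626,-0.3]
    - [-0.2,0.022,0.52,-0.445,0.787,-0.626,-0.3]

```text
clock: 33.6
position: [0.4888, 0.0675, 0.3483]
tool_rot: [-2.717, 0.478, -3.101]
force: [0.5, -0.1, -8.1]
grip_width: 0.0419
```

```bash
python3 tray.py -6 -37 120
```

```text
[0.5464 0.2566 0.1651] [3.142 0.489 3.114]
t 33.6 pos [0.4888 0.0675 0.3483] rot [-2.7167  0.4777 -3.1009] F [ 0.51 -0.08 -8.07] w 0.0419 q [-0.52  0.11 -0.13  2.09  0.79  0.98  0.39]
d [0.175 1.663 0.658] r [-0.501  0.002  0.078] max 1.66
```

arm_command:
  deltas:
    - [-0.2,0.02,0.2,0.08,-0.06,0,0.01]
    - [-0.2,0.05,0.5,0.2,-0.15,0,0.024]
    - [-0.2,0.08,0.8,0.31,-0.24,0,0.038]
    - [-0.2,0.105,1,0.39,-0.3,0,0.047]

```text
clock: 34.1
position: [0.5241, 0.1796, 0.2376]
tool_rot: [-2.974, 0.487, 3.136]
force: [0.1, -0.2, -8.7]
grip_width: 0.0418
```

```bash
python3 tray.py -6 -37 120
```

```text
[0.5464 0.2566 0.1651] [3.142 0.489 3.114]
t 34.1 pos [0.5241 0.1796 0.2376] rot [-2.9744  0.4867  3.136 ] F [ 0.07 -0.24 -8.67] w 0.0418 q [-0.56  0.32 -0.14  2.1   0.88  0.65  0.13]
d [0.097 0.59  0.403] r [-0.2   -0.001  0.024] max 0.59
```

arm_command:
  deltas:
    - [-0.2,0.03,0.2,0.14,-0.07,0,0.01]
    - [-0.2,0.07,0.42,0.28,-0.14,0,0.016]
    - [-0.2,0.097,0.57,0.39,-0.2,0,0.024]
    - [-0.2,0.097,0.59,0.4,-0.2,0,0.024]
    - [-0.2,0.097,0.59,0.4,-0.2,0,0.024]

```text
clock: 34.72
position: [0.5466, 0.2553, 0.1673]
tool_rot: [-3.137, 0.49, 3.116]
force: [-0.3, -0.3, -7.7]
grip_width: 0.0419
```

```bash
python3 tray.py -6 -37 55;python3 - <<'E'
from h import *
wshow("w14",[],(0.609,0.2919,-0.0272))
E
```

```text
[0.5769 0.2558 0.1077] [3.142 0.489 3.114]
t 34.73 pos [0.5466 0.2553 0.1673] rot [-3.137   0.4903  3.1159] F [-0.26 -0.29 -7.73] w 0.0419 q [-0.62  0.47 -0.1   2.08  1.07  0.42 -0.12]
d [0.009 0.011 0.445] r [-0.005  0.002  0.002] max 0.45
```

View pics/w14o.png

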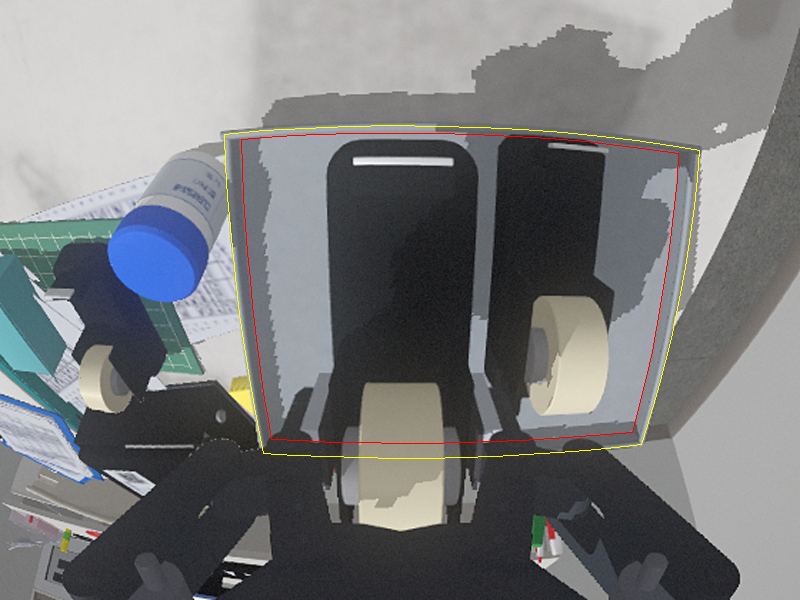

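arm_command:
  deltas:
    - [-0.2,0,0.005,0.1,0,0,0]
    - [-0.2,0.009,0.011,0.25,-0.005,0.002,0]
    - [-0.2,0.009,0.011,0.37,-0.005,0.002,0]
    - [-0.2,0.009,0.011,0.43,-0.005,0.002,0]
    - [-0.2,0.009,0.011,0.445,-0.005,0.002,0]
    - [-0.2,0.009,0.011,0.445,-0.005,0.002,0]

```text
clock: 35.52
position: [0.5769, 0.2568, 0.108]
tool_rot: [3.141, 0.489, 3.116]
force: [-0.2, -0.3, -8.5]
grip_width: 0.042
```

```bash
python3 tray.py -8 -37 52
```

```text
[0.5765 0.2558 0.1042] [3.142 0.489 3.114]
t 35.52 pos [0.5769 0.2568 0.108 ] rot [3.1409 0.4893 3.1163] F [-0.21 -0.3  -8.47] w 0.042 q [-0.66  0.61  0.01  2.05  1.28  0.31 -0.32]
d [ 0.014 -0.007  0.022] r [0.002 0.001 0.002] max 0.02
```

Lower in fine steps and stop at first contact.

arm_command:
  deltas:
    - [-0.2,0.006,-0.004,0.008,0,0,0]
    - [-0.2,0.006,-0.007,0.014,0,0,0]
    - [-0.2,0.006,-0.007,0.014,0,0,0]

```text
clock: 35.9
position: [0.5768, 0.2558, 0.1058]
tool_rot: [3.141, 0.489, 3.116]
force: [-8.7, -1.7, 3.7]
grip_width: 0.0417
```

arm_command:
  deltas:
    - [-0.2,0,0,0.004,0,0,0]
    - [-0.2,0,0,0.004,0,0,0]

```text
clock: 36.15
position: [0.5768, 0.2558, 0.1057]
tool_rot: [3.141, 0.489, 3.117]
force: [-19.1, -4.2, 18.1]
grip_width: 0.0423
```

arm_command:
  deltas:
    - [-0.2,0.006,0,-0.004,0,0,0]
    - [-0.2,0.015,0,-0.0045,0,0,0]
    - [-0.2,0.022,0,-0.0045,0,0,0]

```text
clock: 36.52
position: [0.5747, 0.2561, 0.1046]
tool_rot: [3.14, 0.49, 3.116]
force: [-3.7, -0.6, 9.3]
grip_width: 0.042
```

arm_command:
  deltas:
    - [-0.2,0.005,0,-0.0005,0,0,0]
    - [-0.2,0.01,0,-0.0005,0,0,0]

```text
clock: 36.78
position: [0.5732, 0.2562, 0.1038]
tool_rot: [3.14, 0.49, 3.116]
force: [-1.3, -0.7, 6.0]
grip_width: 0.0421
```

```bash
python3 tray.py -10.4 -37 52;python3 - <<'E'
from h import *
wshow("w15",[],(0.609,0.2919,-0.0272))
E
```

```text
[0.5744 0.2558 0.103 ] [3.142 0.489 3.114]
t 36.77 pos [0.5732 0.2562 0.1038] rot [3.1402 0.4902 3.1161] F [-1.34 -0.68  5.98] w 0.0421 q [-0.68  0.62  0.02  2.06  1.32  0.3  -0.37]
d [-0.004 -0.002  0.008] r [0.003 0.002 0.002] max 0.01
```

View pics/w15o.png

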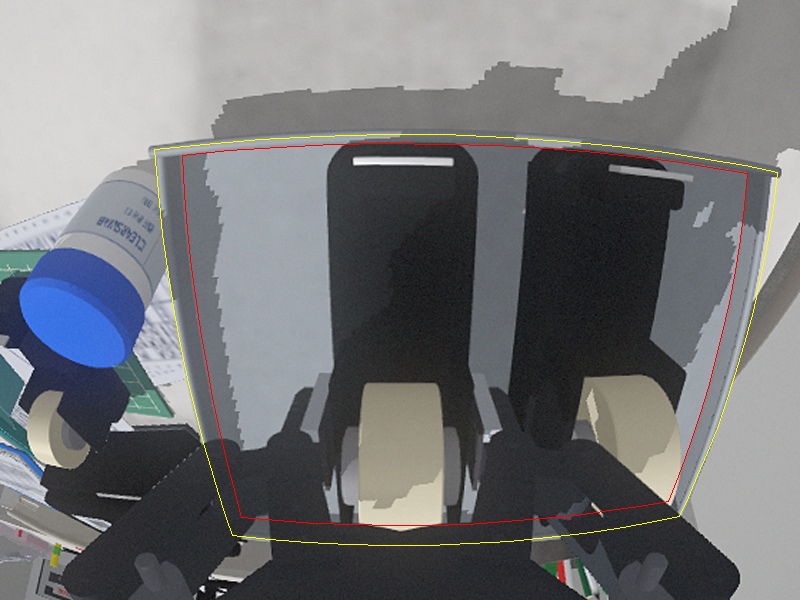

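arm_command:
  deltas:
    - [-0.2,0.006,0,-0.0005,0,0,0]
    - [-0.2,0.01,0,-0.0005,0,0,0]
    - [-0.2,0.01,0,-0.0005,0,0,0]

```text
clock: 37.2
position: [0.5728, 0.2561, 0.1036]
tool_rot: [3.14, 0.492, 3.115]
force: [4.7, 1.4, 5.7]
grip_width: 0.0422
```

arm_command:
  deltas:
    - [0.0,0,0,0,0,0,0]
    - [0.2,0,0,0,0,0,0]
    - [0.2,0,0,0,0,0,0]

```text
clock: 37.58
position: [0.5712, 0.2557, 0.1023]
tool_rot: [3.141, 0.489, 3.117]
force: [0.1, -0.4, -0.5]
grip_width: 0.051
```

arm_command:
  deltas:
    - [0.35,0,0,-0.02,0,0,0]
    - [0.35,0,0,-0.2,0,0,0]
    - [0.35,0,0,-0.55,0,0,0]
    - [0.4,0,0,-0.9,0,0,0]
    - [0.4,0,-0.1,-1,0,0,0]
    - [0.4,0,-0.1,-1,0,0,0]

```text
clock: 38.33
position: [0.5006, 0.2419, 0.2361]
tool_rot: [3.14, 0.49, 3.115]
force: [-0.7, 0.1, -0.5]
grip_width: 0.0599
```

```bash
python3 - <<'E'
from h import *
from workcell import telemetry,cams
s=telemetry.observe(); print(s['clock'],s['position'],s['force'],s['qpos'].round(2))
wshow("w16",[],(0.609,0.2919,-0.0272))
cv2.imwrite("pics/scene16.png",cams.grab_frame("scene"))
E
```

```text
38.325 [0.50061548 0.24187797 0.23611698] [-0.7420041   0.11377912 -0.54855605] [-0.59  0.29 -0.18  2.13  0.87  0.52  0.06]
```

View pics/w16o.png

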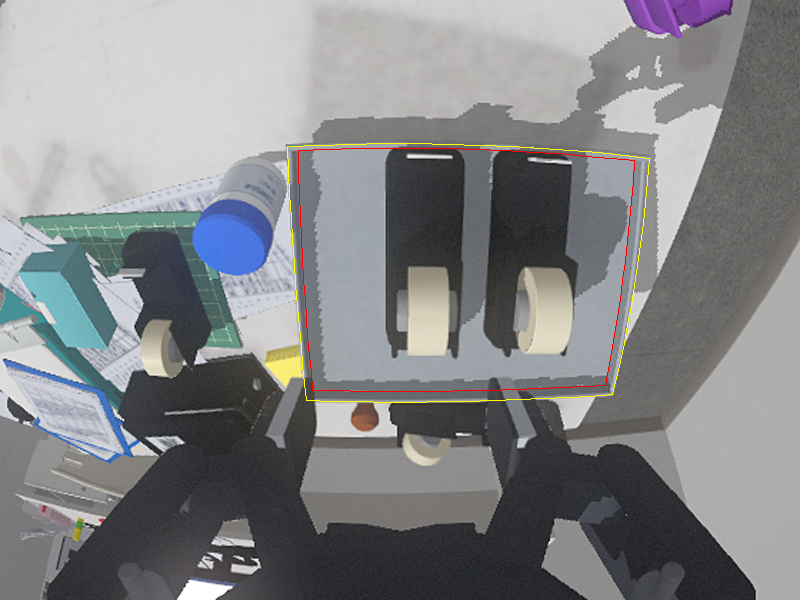

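View pics/scene16.png

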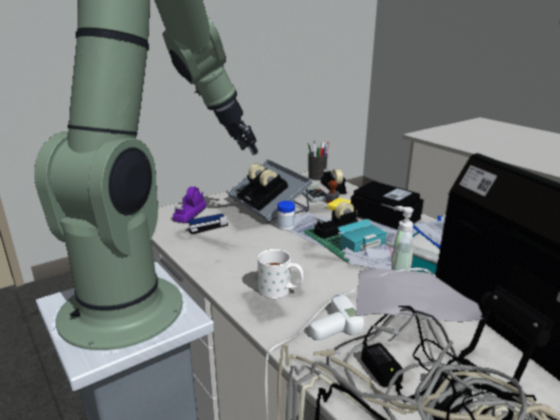

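```bash
python3 - <<'E'
from workcell import job
print(job.job_done())
E
```

```text
the job is handed in; nothing more can be done
None
```

I handed the job in at 38.3 s. The dispenser that grips is on the mat, and the two that slip are in the tray. No verdict came back.

**Drag test:** I slid each dispenser along the desk in the jaws before lifting it, about 75–93 mm.
- **Right-hand one:** it dragged with about 5.5 N, inside the range for the gripping pad, so that is the one I put on the mat.
- **Middle one:** about 2.9 N in a clean push with the jaws open. That is above your 0.9–1.4 N for a worn pad but well below 4.0 N.
- **Left-hand one:** 5–6.9 N while I was pressing it down with 10–14 N, which works out at about 2.5 N unpressed. It is also above your worn range.
- **Lifting during the tests:** the middle and right-hand ones were briefly almost lifted as I adjusted the height after gripping. The middle one was also partly unweighted during its second slide.

**Final checks:**
- **Mat:** the right-hand dispenser stands on the free half beside the swab carton. It is parallel to the mat's grid, with its cutter toward the near edge.
- **Tray:** the other two lie side by side, lengthways on the slope, with their cutter ends at the lower lip. Each was set down in contact with the bed and slid its last few millimetres to the lip, the left-hand one pushed there in the jaws and the middle one on release.
- **Force:** while setting the middle one down, the wrist force briefly reached about 65 N. I backed off straight away; the limit is 120 N.
- **Everything else:** in the last pictures nothing else looked moved. I compared by eye and did not measure it.

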